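Start the T-head screw in the board

TASK

Take the red T-headed self-tapping screw out of the rack, stand it in the pilot hole of the steel-plated board, then press down firmly while turning it clockwise so that its thread bites, and turn it fully home with the collar flat on the plate; stop when it is tight and let go of it there. Press firmly, but never so hard that the rubber pad under the board is squashed flat, and leave the other tools and fasteners where they are.

Things in the scene. Friction and masses are not known exactly. Their poses are not given: they have to be found in the camera images.
- screw: steel self-tapping screw standing point down, 80 mm tall, 80 g; origin at the point, z up the axis. Red T-bar head 44 mm long (its x), 12 mm thick (its y), 56 to 80 mm above the point. Collar 30 mm wide, 44 to 48 mm above the point: keep fingertips above it. Shank 9 mm, tapered point, thread 18 mm wide, leading turn 24 to 27 mm above the point. Hangs by its collar in one rack hole, drawn at random
- head (a point): on the screw's axis, 71 mm above the point, a good height to pinch the head across its 12 mm; axes as the screw's
- collar (a point): centre of the underside of the screw's collar, 44 mm above the point; axes as the screw's
- rack: fixed plywood block 75 x 250 x 53 mm, origin under its centre; three 21 mm holes along its y, 85 mm apart; the screw and two pins hang in them
- hole (a point): centre of the pilot hole's mouth, on top of the steel plate in the middle of the board (130 x 100 mm, top 80 mm over the bench), z up. Mouth 20 mm wide, 11.5 mm deep, then a 10.5 mm bore for the shank. Put in upright at any yaw, the screw rests with its collar about 9 to 10 mm above the plate; the wood pushes it up with 9 N plus 0.5 N per mm sunk, so pressed less it only spins
- pad (a joint): how far the rubber pad under the board is squashed, m: 0 unloaded, about 1 mm per 8 N of downward push on the board or screw; squashed flat (too hard) at 4.5 mm, about 36 N
- pin_blue: blue pin 60 mm tall hanging in the rack, origin at its foot; leave it
- pin_yellow: yellow pin 60 mm tall hanging in the rack, origin at its foot; leave it
- tin: paint tin 86 mm across, 110 mm tall, origin under it; leave it
- glue: yellow glue bottle 56 mm across, 150 mm tall, origin under it; leave it
- driver: green-handled screwdriver lying on the bench; leave it
- hammer: hammer lying on the bench; leave it
- tape: grey tape measure 70 x 35 x 65 mm, origin under it; leave it
- seat (a point): where the thread bites, on the hole's axis 11.5 mm below its mouth. It bites at two hidden yaws half a turn apart, new each time: turned clockwise (from above) under 15 to 20 N the screw spins at one height, then within half a turn sinks 7 to 9 mm, in a window of some 25 degrees. Follow it down: sunk less than 7 mm it binds or rides up again. Let go now and it springs back up
- bore (a point): lower bore, on the hole's axis 23 mm below its mouth. After sinking, keep pressing and turning clockwise: 90 to 140 degrees on, the collar is tight on the plate and the turn is resisted (over about 0.2 N m): stop there and the thread holds it. Forced far past this (over 1 N m) the thread strips and the screw comes up again
- base: fixed plywood sheet 170 x 140 x 6 mm under pad and board, origin under its centre, below the hole; axes as the board's

How it is judged:
On the way:
1. the screw stands upright in the pilot hole, not yet driven (horizontal distance between collar and hole below 0.006 m and z of collar in the frame of hole between 0.004 and 0.02 m and angle between screw's own z axis and vertical below 0.2 rad), for 0.2 s.
At the end, for the whole second after the job is handed in: the screw is upright (within 0.1 rad) in the pilot hole, centred within 4 mm, its collar within 2.2 mm of the plate, held there by its thread with nobody pressing, at rest (z of collar in the frame of hole below 0.0022 m and horizontal distance between collar and hole below 0.004 m and angle between screw's own z axis and vertical below 0.1 rad and linear speed of screw below 0.02 m/s and value of joint pad below 0.001 m); the robot touches nothing.
It fails at once if the rubber pad is squashed flat (4.5 mm, about 36 N) (value of joint pad above 0.0045 m).
It fails at once if another fastener in the rack is shifted by more than 30 mm (distance of any of pin_blue, pin_yellow from where it was at the start of the episode above 0.03 m).
It fails at once if a bystander on the bench is shifted by more than 40 mm (distance of any of tin, glue, driver, hammer, tape from where it was at the start of the episode above 0.04 m).
It also fails if it takes over 67 s, if anything falls off the work surface, if the arm or the gripper's body presses on something with over 40 N, if the wrist force passes 120 N, or if a joint passes its speed limit or range.

ROBOT

A 6-joint arm with a two-finger parallel gripper is mounted at the origin on the work surface. World frame = base frame: x ahead of the robot, y to its left, z up, the work surface at z = 0. Lengths are in m, angles in rad, forces in N, time in s.
With the tool pointing down it reaches from about 0.3 to 0.875 m from the base axis. Payload 4.2 kg.
Tool frame: the origin (TCP) lies on the centre line of the jaws, within the pads' length; the fingertips stand 11 mm ahead of it and the grasp point (between the pads) lies 8 mm behind it (r.tcp_to_tips is the x of the fingertips in the tool frame, in m); x points along the fingers, y is the direction in which the jaws open and shut, and the axes are right-handed (so a half turn about x gives the same grasp; the last joint's range is limited). The gripper opens to 85 mm and grips with 20 to 120 N. Pads are 22 mm wide; open, the fingers measure 114 mm over their backs; the gripper's body (76 mm by 85 mm) begins 54 mm behind the grasp point. The pads swing forward as they close: fully open they stand 13 mm farther back than shut.
Start: joints at [-1.225, 0.32, 1.565, -0, 1.257, -0.02], TCP at [0.206, -0.537, 0.242] pointing down, gripper open.
Joint ranges: [-3.11, 3.11], [-0.84, 2.01], [0.21, 2.61], [-1.34, 4.49], [0.05, 2.63], [-2.56, 2.56]. Speed limits (rad/s): [2.57, 2.57, 3.14, 3.14, 3.14, 3.14].

INTERFACE

Orientations are given as a rotation vector (axis times angle).
In Python, from workcell import r gives the robot as it stands.
- The arm moves only by the tool move_arm, never from a script. Its arguments are lists of equal length, an entry for each row: "grip": the finger opening in cm, from 0 to 8.54; "translation": the shift along the tool's x, y, z in cm, a list of three; "turn": the turn, a rotation vector about the tool's x, y, z in degrees, a list of three. A call has 1 to 12 rows; each row shifts and turns the pose as measured when the row begins, along the tool's axes as they then stand; what a row does not reach is not made up. A row lasts 1/10 s, in which the tool goes at most 50 mm and 8.59 degrees, less where a joint would pass 70% of its speed; a pose out of reach is approached as far as the arm can. A call with a gripper value outside its range is refused whole. The fingers move at their own pace and stop on an object; the grip force is fixed at half the most. Time passes only in rows, so rows that do not move let the fingers close. It gives the time, the measured TCP pose, the force and the opening at its end, in the units of the state.
- r.read_state(): the state, without advancing time (a new reading comes with each control period).
- r.snapshot(name): name is "scene" or "top" or "wrist"; returns (picture, depth): 420x560x3 uint8, red, green, blue; 420x560 float32, m along the optical axis (not along the pixel's ray), 0 where there is no reading.
- r.calibration(name): a dict with "fx", "fy", "cx", "cy" (pixels), "R" (3x3) and "t" (3): a world point X has camera coordinates R X + t; the wrist camera has in their place "mount" (4x4, takes a point from camera to tool coordinates, whose origin is the TCP and whose axes are the tool frame's). Camera axes: x right, y down, z forward; pixel columns grow to the right and rows downward; lengths in m; the calibration is good to about 2 mm. A picture is of the moment at which its call begins: read the wrist's pose just before it. calibration takes no time and is no camera call.
- r.job_done(): hands the job in, once; it reports no verdict.
The state is a dict: "time": time; "q": joint angles; "joint_vel": joint speeds; "tau": joint torques, N m; "ee_pos": TCP position; "orientation": TCP orientation; "force": force on the tool from outside, world axes, zero at the start; "wrist_torque": the same for the moment, N m; "finger_gap": finger opening in m.
Only numpy, scipy, OpenCV 4.12 (cv2) and the standard library are available. Lean on these libraries where they do the work, as an engineer would, in place of code of your own. Each camera call takes 0.05 s, during which the arm holds its last target.

## Working session

There is one attempt and no reset: what is moved stays moved. The work goes in short steps, Python scripts to look and compute and a tool call to move; the robot and the scene stay as the last step left them, time stands still between calls to the robot, and variables do not carry over. Pictures are saved under pics/ and viewed, and the job is handed in when it is done.

Besides the shell and the picture viewer there is one more tool, called after ">>>" as name(argument=value, ...) on one line, values as JSON. move_arm: Moves the arm, as the interface text tells. Its arguments: {"type":"object","properties":{"grip":{"type":"array","items":{"type":"number"}},"translation":{"type":"array","items":{"type":"array","items":{"type":"number"}}},"turn":{"type":"array","items":{"type":"array","items":{"type":"number"}}}},"required":["grip","translation","turn"]}

```bash
ls; mkdir -p pics; cat > h.py <<'E'
import numpy as np, cv2
from scipy.spatial.transform import Rotation as Ro
from workcell import r
def shot(name,fn):
    s=r.read_state(); im,d=r.snapshot(name); cv2.imwrite('pics/'+fn+'.png',im[:,:,::-1]); np.savez('pics/'+fn+'.npz',im=im,d=d,p=s['ee_pos'],o=s['orientation']); return s,im,d
def world(name,u,v,d,s=None):
    c=r.calibration(name)
    P=np.stack([(u-c['cx'])/c['fx']*d,(v-c['cy'])/c['fy']*d,d],-1)
    if name!='wrist': return (P-c['t'])@np.array(c['R'])
    M=np.array(c['mount']); P=P@M[:3,:3].T+M[:3,3]
    return P@Ro.from_rotvec(s['orientation']).as_matrix().T+np.array(s['ee_pos'])
def proj(name,X):
    c=r.calibration(name); p=np.array(c['R'])@X+c['t']; return c['fx']*p[0]/p[2]+c['cx'],c['fy']*p[1]/p[2]+c['cy']
E
python3 - <<'E'
from h import *
print(r.read_state()); print(Ro.from_rotvec(r.read_state()['orientation']).as_matrix().round(3))
shot('top','top0');shot('scene','scene0')
print(r.calibration('top'),r.calibration('wrist'))
E
```

```text
pics
{'time': 0.0, 'q': array([-1.22498376e+00,  3.20307511e-01,  1.56568209e+00,  2.71940463e-05,
        1.25742422e+00, -2.00239816e-02]), 'joint_vel': array([-0.00076715, -0.00192329, -0.00013141, -0.00061318,  0.00058373,
        0.00160752]), 'tau': array([ 7.44096633e-04, -4.15517592e+01, -2.34159869e+01,  2.45467063e-04,
        7.97253801e-03, -1.10829311e-05]), 'ee_pos': array([ 0.20553236, -0.53651255,  0.2414721 ]), 'orientation': array([ 2.02227213,  0.37598714, -2.02282713]), 'force': array([0.41443862, 0.16463451, 0.01081431]), 'wrist_torque': array([ 0.01435914,  0.02535707, -0.02499275]), 'finger_gap': 0.08569139388936356}
[[-0.001  0.358 -0.934]
 [ 0.002 -0.934 -0.358]
 [-1.    -0.002 -0.   ]]
{'fx': 439.6433764287578, 'fy': 439.6433764287578, 'cx': 284.62884692882596, 'cy': 209.62457551437188, 'R': array([[ 0.02883305, -0.99957536, -0.0042134 ],
       [-0.99743292, -0.02849434, -0.06569356],
       [ 0.0655456 ,  0.00609673, -0.99783095]]), 't': array([-0.02508856,  0.59147255,  1.17047957])} {'fx': 299.8023653781064, 'fy': 299.8023653781064, 'cx': 275.1139317808418, 'cy': 208.72380087524323, 'mount': array([[-1.53089799e-04, -2.86615510e-01,  9.58045681e-01,
        -1.32635940e-01],
       [ 9.99999609e-01, -8.78307640e-04, -1.02966753e-04,
         1.44622078e-04],
       [ 8.70970709e-04,  9.58045290e-01,  2.86615532e-01,
        -7.20153616e-02],
       [ 0.00000000e+00,  0.00000000e+00,  0.00000000e+00,
         1.00000000e+00]])}
```

View pics/top0.png

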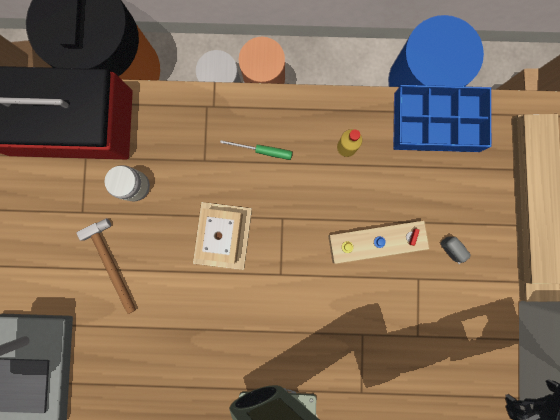

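View pics/scene0.png

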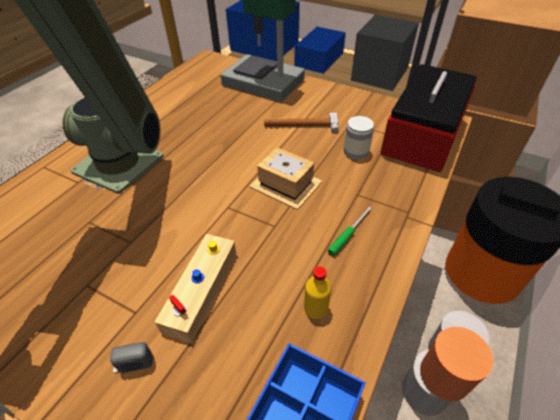

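The top view shows the red T-head at about (414,237) at the right end of the rack. The pilot hole is at about (218,236) and the tape at (456,249). Next I measure these.

```bash
cat >> h.py <<'E'
def ray(name,u,v,z,s=None):
    a=world(name,np.float64(u),np.float64(v),np.float64(.2),s);b=world(name,np.float64(u),np.float64(v),np.float64(1.),s)
    return a+(b-a)*(z-a[2])/(b[2]-a[2])
E
python3 - <<'E'
from h import *
for n,win in(('top',(395,435,215,260)),('scene',(160,200,285,325))):
    f=np.load(f'pics/{n}0.npz');im=f['im'].astype(int);d=f['d']
    m=((im[...,0]>120)&(im[...,1]<70)&(im[...,2]<70));k=np.zeros_like(m);k[win[2]:win[3],win[0]:win[1]]=1;m&=k
    v,u=np.nonzero(m);P=world(n,u,v,d[v,u]);print(n,len(u),u.mean(),v.mean(),P.mean(0),P[:,2].min(),P[:,2].max())
    rc=cv2.minAreaRect(np.stack([u,v],1).astype(np.float32));bx=cv2.boxPoints(rc);print(rc)
    print([ray(n,*p,.085).round(4) for p in bx], ray(n,*rc[0],.085))
    Q=P[P[:,2]>.080];c=Q.mean(0);print('top',c,np.linalg.eigh(np.cov((Q-c)[:,:2].T)))
# hole
f=np.load('pics/top0.npz');im=f['im'];g=im.sum(2)[220:252,203:234].astype(int)
m=(g<280);ys,xs=np.nonzero(m[8:24,8:24]);print('hole',xs.mean()+211,ys.mean()+228,len(xs),ray('top',xs.mean()+211,ys.mean()+228,.08))
for n,p in(('top',(218,226)),('top',(218,246)),('top',(350,240))): print(world(n,p[0],p[1],f['d'][p[1],p[0]]))
cv2.imwrite('pics/z.png',cv2.resize(im[195:275,185:465,::-1],None,fx=2.8,fy=2.8,interpolation=2))
f=np.load('pics/scene0.npz');im=f['im'];cv2.imwrite('pics/z2.png',cv2.resize(im[140:340,150:330,::-1],None,fx=3,fy=3,interpolation=2))
E
```

```text
top 40 414.55 236.525 [ 0.52850396 -0.33998653  0.08782574] 0.0832106724115445 0.09219900700365938
((414.4000244140625, 236.80001831054688), (3.7947330474853516, 15.81138801574707), 18.434947967529297)
[array([ 0.51  , -0.3297,  0.085 ]), array([ 0.5485, -0.342 ,  0.085 ]), array([ 0.5457, -0.3512,  0.085 ]), array([ 0.5072, -0.3389,  0.085 ])] [ 0.52782615 -0.3404313   0.085     ]
top [ 0.52850396 -0.33998653  0.08782574] EighResult(eigenvalues=array([1.27764266e-05, 1.59527624e-04]), eigenvectors=array([[-0.28746788, -0.95779028],
       [-0.95779028,  0.28746788]]))
scene 90 176.26666666666668 302.96666666666664 [ 0.53234965 -0.33978904  0.08678878] 0.07796158381583235 0.0904042752846785
((175.95901489257812, 302.9508361816406), (17.028905868530273, 5.633623123168945), 50.194427490234375)
[array([ 0.5098, -0.3381,  0.085 ]), array([ 0.5122, -0.3271,  0.085 ]), array([ 0.5516, -0.3408,  0.085 ]), array([ 0.5489, -0.3514,  0.085 ])] [ 0.53085862 -0.33944645  0.085     ]
top [ 0.53227365 -0.3396128   0.08706691] EighResult(eigenvalues=array([7.55652125e-06, 1.38498257e-04]), eigenvectors=array([[-0.29919388, -0.95419234],
       [-0.95419234,  0.29919388]]))
hole 217.925 235.725 40 [0.51615932 0.16028296 0.08      ]
[0.54101015 0.16089    0.08106264]
[0.48987078 0.15976446 0.07553963]
[ 0.51501524 -0.18160566  0.05275863]
```

View pics/z.png

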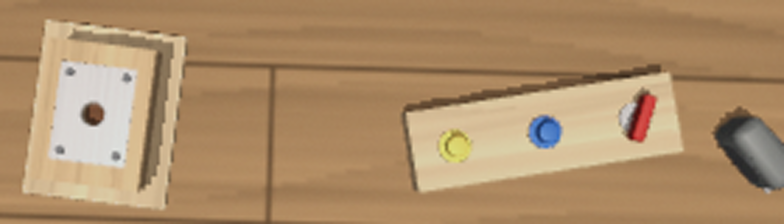

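View pics/z2.png

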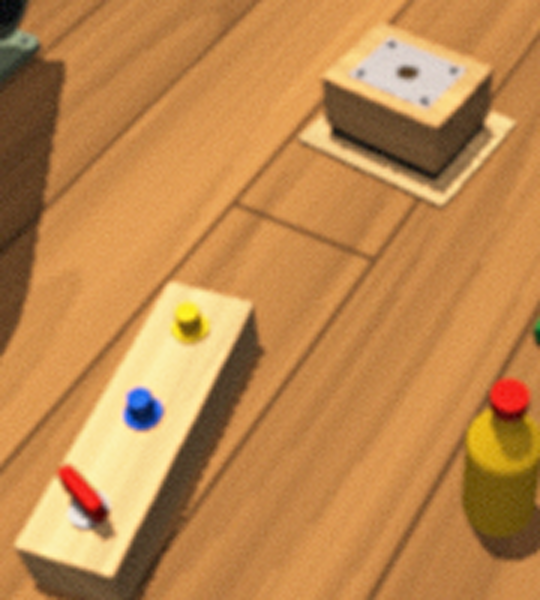

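>>> move_arm(grip=[5,5,5,5,5,5,5,5,5,5,5,5], translation=[[0.3,-0.7,-3.7],[0.3,-0.7,-3.7],[0.3,-0.7,-3.7],[0.3,-0.7,-3.7],[0.3,-0.7,-3.7],[0.3,-0.7,-3.7],[0.3,-0.7,-3.7],[0.3,-0.7,-3.7],[0.3,-0.7,-3.7],[0.3,-0.7,-3.7],[0,0,0],[0,0,0]], turn=[[0,0,0],[0,0,0],[0,0,0],[0,0,0],[0,0,0],[0,0,0],[0,0,0],[0,0,0],[0,0,0],[0,0,0],[-8.5,0,0],[-8.5,0,0]])

```text
time: 1.3
ee_pos: [0.5369, -0.33, 0.2031]
orientation: [1.838, 0.644, -1.848]
force: [-0.4, -0.7, -0.5]
finger_gap: 0.0502
```

>>> move_arm(grip=[5,5,5,5,5,5,5,5,5,5,5,5], translation=[[0,0,0],[0,0,0],[0,0,0],[0,0,0],[0,0,0],[0,0,0],[0,0,0],[0,0,0],[0,0,0],[0,0,0],[0,0,0],[0,0,0]], turn=[[-8.5,0,0],[-8.5,0,0],[-8.5,0,0],[-8.5,0,0],[-8.5,0,0],[-8.5,0,0],[-8.5,0,0],[-8.5,0,0],[-8.5,0,0],[-8.5,0,0],[-8.5,0,0],[-8.5,0,0]])

```text
time: 2.5
ee_pos: [0.5349, -0.3267, 0.1951]
orientation: [0.541, 1.53, -0.528]
force: [0.0, 0.8, -0.3]
finger_gap: 0.0501
```

```bash
cat >> h.py <<'E'
def goto(X,yaw):
    s=r.read_state();R=Ro.from_rotvec(s['orientation']).as_matrix();y=np.degrees(np.arctan2(R[1,1],R[0,1]))
    ta=np.radians(yaw);T=np.array([[0,np.cos(ta),np.sin(ta)],[0,np.sin(ta),-np.cos(ta)],[-1,0,0]])
    rel=np.degrees(Ro.from_matrix(R.T@T).as_rotvec())
    print('t%.2f'%s['time'],'pos',np.round(s['ee_pos'],4),'yaw %.1f'%y,'q',np.round(np.degrees(s['q']),1),'F',np.round(s['force'],1),'gap',round(s['finger_gap'],4))
    print('tool shift cm',(R.T@(np.array(X)-s['ee_pos'])*100).round(2),'turn',rel.round(1))
E
python3 - <<'E'
from h import *
goto([.530,-.340,.18],73.3)
E
```

```text
t2.50 pos [ 0.5349 -0.3267  0.1951] yaw 51.0 q [-32.5  25.5  85.5   0.1  70.6 -83.6] F [ 0.   0.8 -0.3] gap 0.0501
tool shift cm [ 1.5  -1.34  0.5 ] turn [-22.3  -1.5  -0.3]
```

>>> move_arm(grip=[5,5,5,5], translation=[[0.4,-1.3,0.5],[0,0,0],[0,0,0],[0,0,0]], turn=[[0,-1.5,-0.3],[-8,0,0],[-8,0,0],[-6.3,0,0]])

```text
time: 2.9
ee_pos: [0.5294, -0.3396, 0.1884]
orientation: [0.212, 1.568, -0.218]
force: [-0.3, -0.4, -0.6]
finger_gap: 0.0501
```

```bash
python3 - <<'E'
from h import *
s,im,d=shot('wrist','w1')
goto([.530,-.340,.18],73.3)
i=im.astype(int);m=(i[...,0]>110)&(i[...,1]<70)&(i[...,2]<70)
n,l,st,c=cv2.connectedComponentsWithStats(m.astype(np.uint8));print(st,c)
for k in range(1,n):
  if st[k,4]>150:
    v,u=np.nonzero(l==k);P=world('wrist',u,v,d[v,u],s);Q=P[P[:,2]>np.percentile(P[:,2],60)-.003];print(P.mean(0),P.min(0),P.max(0));
    Q=P[P[:,2]>.085];c=Q.mean(0);w,V=np.linalg.eigh(np.cov((Q-c)[:,:2].T));print(len(Q),c,(Q.min(0)+Q.max(0))/2,np.degrees(np.arctan2(V[1],V[0])))
E
```

```text
t2.95 pos [ 0.5293 -0.3396  0.1883] yaw 74.5 q [ -33.6   25.3   86.7   -0.4   68.3 -107.9] F [-0.5 -0.   0.3] gap 0.05
tool shift cm [ 0.83 -0.02  0.08] turn [ 1.2 -0.4  0.2]
[[     0      0    560    420 234527]
 [   270    187     15     51    673]] [[279.50781786 209.49311593]
 [276.7756315  211.89895988]]
[ 0.52723332 -0.33887379  0.08983588] [ 0.45987331 -0.35349743  0.05283333] [ 0.562824   -0.32004224  0.32152762]
664 [ 0.5269836  -0.3387494   0.09029396] [ 0.50418247 -0.33489644  0.20361802] [-106.60549062  163.39450938]
```

View pics/w1.png

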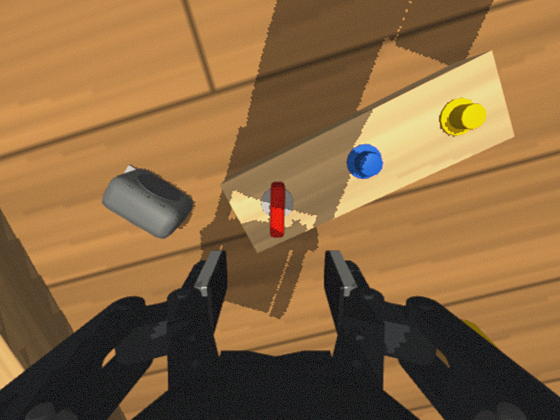

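>>> move_arm(grip=[5,5,5,5,5], translation=[[2.2,0,0.1],[2.2,0,0],[2.2,0,0],[2.2,0,0],[0.5,0,0]], turn=[[1.2,-0.4,0.2],[0,0,0],[0,0,0],[0,0,0],[0,0,0]])

```text
time: 3.45
ee_pos: [0.5306, -0.3401, 0.0925]
orientation: [0.237, 1.556, -0.239]
force: [0.4, 0.1, -1.1]
finger_gap: 0.05
```

```bash
python3 - <<'E'
from h import *
s,im,d=shot('wrist','w2')
goto([.5285,-.3395,.072],73.3)
E
```

```text
t3.50 pos [ 0.5308 -0.3403  0.0929] yaw 72.7 q [ -33.7   30.1   93.6   -0.    56.2 -106.3] F [-0.6 -0.8 -0.1] gap 0.0504
tool shift cm [ 2.08  0.01 -0.25] turn [-0.6  0.1  0.1]
```

View pics/w2.png

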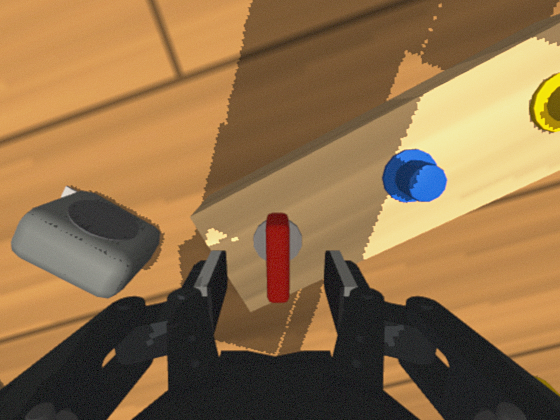

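>>> move_arm(grip=[5,5,0,0,0,0,0,0], translation=[[1.1,0,-0.1],[0.9,0,0],[-0.05,0,0],[-0.05,0,0],[-0.05,0,0],[-0.05,0,0],[-0.05,0,0],[-0.05,0,0]], turn=[[-0.6,0,0],[0,0,0],[0,0,0],[0,0,0],[0,0,0],[0,0,0],[0,0,0],[0,0,0]])

```text
time: 4.3
ee_pos: [0.5319, -0.3414, 0.0785]
orientation: [0.226, 1.55, -0.234]
force: [0.6, -1.2, 0.4]
finger_gap: 0.0106
```

```bash
python3 - <<'E'
from h import *
s,im,d=shot('wrist','w3')
goto([.5161,.1603,.072],147)
E
```

```text
t4.35 pos [ 0.5319 -0.3414  0.0786] yaw 73.2 q [ -33.7   30.9   94.5   -0.    54.  -106.9] F [ 0.2  0.2 -0.9] gap 0.011
tool shift cm [  0.35  47.57 -16.03] turn [-73.8   0.3   0.5]
```

View pics/w3.png

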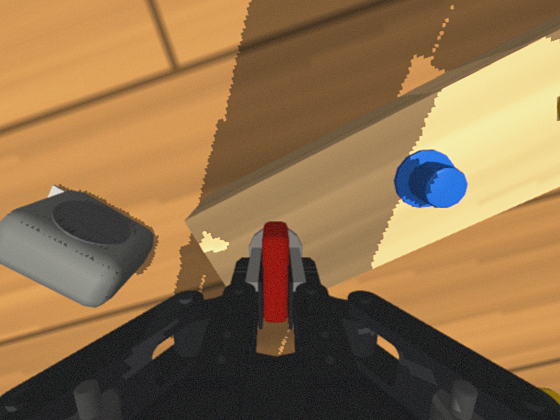

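>>> move_arm(grip=[0,0,0,0,0,0], translation=[[-1,0,0],[-2,0,0],[-3,0,0],[-3,0,0],[-3,0,0],[-0.1,0,0]], turn=[[0,0,0],[0,0,0],[0,0,0],[0,0,0],[0,0,0],[0,0,0]])

```text
time: 4.95
ee_pos: [0.5308, -0.3405, 0.2064]
orientation: [0.227, 1.551, -0.233]
force: [0.5, 0.1, -0.1]
finger_gap: 0.0112
```

```bash
python3 - <<'E'
from h import *
s,im,d=shot('wrist','w4');shot('scene','s4')
goto([.5161,.1603,.2],147)
i=im.astype(int);m=(i[...,0]>80)&(i[...,1]<60)&(i[...,2]<60)
v,u=np.nonzero(m);k=(v>200)&(abs(u-277)<30);v=v[k];u=u[k];D=d[v,u]
R=Ro.from_rotvec(s['orientation']).as_matrix();P=(world('wrist',u,v,D,s)-s['ee_pos'])@R
print(u.min(),u.max(),v.min(),v.max());
for a in range(v.min(),v.max(),8):
  k=abs(v-a)<2; print(a,np.median(P[k],0).round(4),k.sum())
E
```

```text
t5.05 pos [ 0.529  -0.3394  0.2022] yaw 73.2 q [ -33.7   24.6   85.9   -0.    69.5 -106.9] F [-0.1 -0.6 -0.5] gap 0.011
tool shift cm [  0.15  47.46 -15.68] turn [-73.8   0.    0.1]
248 289 222 356
222 [ 0.0036 -0.0007 -0.0257] 34
230 [-0.0059 -0.0007 -0.0255] 73
238 [-0.0134 -0.0007 -0.0246] 75
246 [-0.0144 -0.0007 -0.0213] 81
254 [-0.0143 -0.0007 -0.0176] 81
262 [-0.0144 -0.0007 -0.0138] 81
270 [-0.0145 -0.0007 -0.01  ] 75
278 [-0.0144 -0.0007 -0.006 ] 75
286 [-0.0144 -0.0007 -0.002 ] 75
294 [-0.0143 -0.0007  0.0021] 75
302 [-0.0142 -0.0007  0.0063] 69
310 [-0.0143 -0.0007  0.0105] 71
318 [-0.0143 -0.0007  0.0147] 67
326 [nan nan nan] 0
334 [nan nan nan] 0
342 [nan nan nan] 0
350 [nan nan nan] 0
  return _methods._mean(a, axis=axis, dtype=dtype,
  ret = um.true_divide(
```

View pics/w4.png

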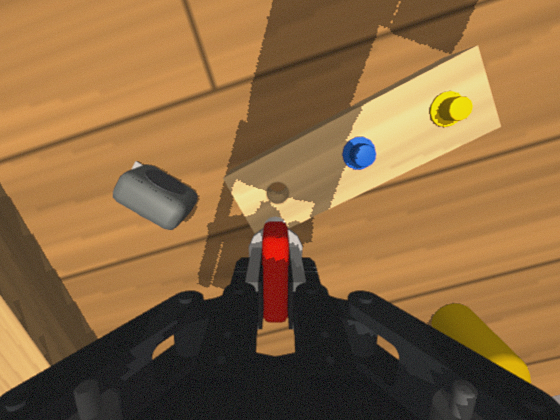

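View pics/s4.png

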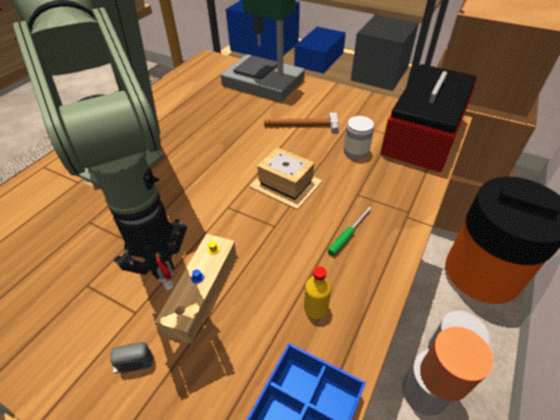

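>>> move_arm(grip=[0,0,0,0,0,0,0,0,0,0,0,0], translation=[[-0.5,2,-0.7],[-0.3,4.3,-1.4],[-0.1,4.3,-1.4],[-0.1,4.3,-1.4],[-0.1,4.3,-1.4],[-0.1,4.3,-1.4],[-0.1,4.3,-1.4],[-0.1,4.3,-1.4],[-0.1,4.3,-1.4],[-0.1,4.3,-1.4],[-0.1,4.3,-1.4],[-0.1,2,-0.7]], turn=[[0,0,0],[0,0,0],[0,0,0],[0,0,0],[0,0,0],[0,0,0],[0,0,0],[0,0,0],[0,0,0],[0,0,0],[0,0,0],[0,0,0]])

```text
time: 6.25
ee_pos: [0.5026, 0.1805, 0.2068]
orientation: [0.237, 1.592, -0.234]
force: [1.4, -0.6, -0.6]
finger_gap: 0.0109
```

>>> move_arm(grip=[0,0,0,0,0,0,0,0,0,0,0], translation=[[-0.1,0,0],[-0.1,0,0],[-0.1,0,0],[-0.1,0,0],[-0.1,0,0],[-0.1,0,0],[-0.1,0,0],[-0.1,0,0],[-0.1,0,0],[-0.1,0,0],[-0.1,0,0]], turn=[[-8.5,0,0],[-8.5,0,0],[-8.5,0,0],[-8.5,0,0],[-8.5,0,0],[-8.5,0,0],[-8.5,0,0],[-8.5,0,0],[-8.5,0,0],[-6.5,0,0],[0,0,0]])

```text
time: 7.35
ee_pos: [0.4827, 0.1894, 0.2031]
orientation: [-0.888, 1.432, 0.952]
force: [0.1, -0.9, 0.5]
finger_gap: 0.0107
```

```bash
python3 - <<'E'
from h import *
goto([.5172,.1647,.2],157)
E
```

```text
t7.35 pos [0.4827 0.1894 0.2031] yaw 157.2 q [  19.4   16.8   98.     1.4   69.1 -138.5] F [ 0.1 -0.9  0.5] gap 0.0107
tool shift cm [ 0.07 -4.15 -0.95] turn [ 0.3 -1.6 -3.7]
```

>>> move_arm(grip=[0,0,0,0], translation=[[0,-2,-0.5],[0,-2,-0.5],[-0.1,0,0],[-0.1,0,0]], turn=[[0,-0.8,-1.8],[0,-0.8,-1.8],[0,0,0],[0,0,0]])

```text
time: 7.75
ee_pos: [0.5119, 0.1655, 0.2001]
orientation: [-0.904, 1.382, 0.912]
force: [-0.1, -0.5, -1.1]
finger_gap: 0.0108
```

```bash
python3 - <<'E'
from h import *
s,im,d=shot('wrist','w5');shot('scene','s5');shot('top','t5')
goto([.5172,.1647,.2],157)
i=im.astype(int)
R=Ro.from_rotvec(s['orientation']).as_matrix()
m=(i[...,0]>80)&(i[...,1]<60)&(i[...,2]<60)
v,u=np.nonzero(m);k=(v>200)&(abs(u-277)<30);v=v[k];u=u[k]
P=(world('wrist',u,v,d[v,u],s)-s['ee_pos'])@R
for a in (226,270,300,316): k=abs(v-a)<2; print(a,np.median(P[k],0).round(4),k.sum())
E
```

```text
t7.90 pos [0.5124 0.1658 0.2005] yaw 157.0 q [ 1.660e+01  1.700e+01  9.790e+01  1.000e-01  6.550e+01 -1.404e+02] F [ 0.5 -0.7 -1.1] gap 0.0108
tool shift cm [ 0.05 -0.48  0.09] turn [-0.  -0.2 -0.4]
226 [-0.0009  0.0004 -0.0258] 64
270 [-0.0146  0.0004 -0.0101] 75
300 [-0.0142  0.0003  0.005 ] 69
316 [-0.0142  0.0003  0.0137] 73
```

View pics/w5.png

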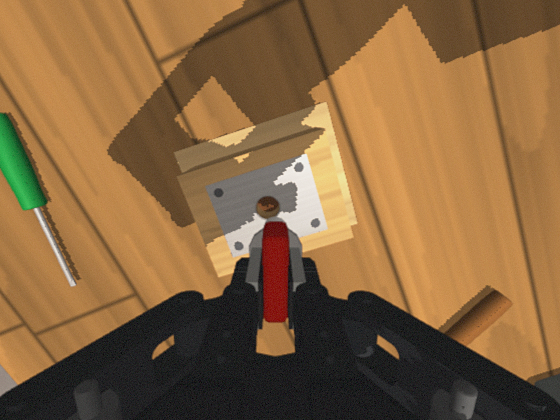

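View pics/s5.png

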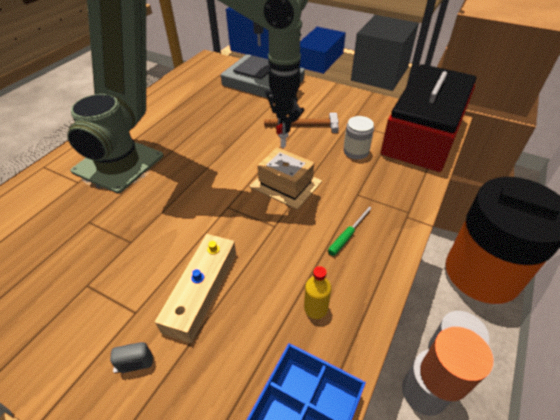

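```bash
python3 - <<'E'
from h import *
f=np.load('pics/w5.npz');s={'ee_pos':f['p'],'orientation':f['o']};R=Ro.from_rotvec(f['o']).as_matrix();im=f['im'];d=f['d']
h=cv2.cvtColor(im,cv2.COLOR_RGB2HSV)[190:225,250:290];
m=(h[...,1]>90)&(h[...,2]<170);n,l,st,c=cv2.connectedComponentsWithStats(m.astype(np.uint8));print(st[1:],c[1:]+[250,190])
pts=[(218.5,193),(298.5,167.5),(315.5,223),(238.5,246)]
W=[ray('wrist',*p,.08,s) for p in pts];W=np.array(W);print(W.round(4),W.mean(0),[np.linalg.norm(W[i]-W[(i+1)%4]).round(4) for i in range(4)])
x=ray('wrist',267.5,206.5,.08,s);print('hole',x,(x-f['p'])@R)
print('plate z',world('wrist',230.,215.,d[215,230],s),world('wrist',305.,200.,d[200,305],s))
cv2.imwrite('pics/z5.png',cv2.resize(im[150:260,190:350,::-1],None,fx=5,fy=5,interpolation=2))
f=np.load('pics/t5.npz');cv2.imwrite('pics/zt5.png',cv2.resize(f['im'][195:275,185:265,::-1],None,fx=6,fy=6,interpolation=2))
E
```

```text
[[  7   7  22  21 375]
 [ 15  31  21   4  59]] [[267.24533333 206.90933333]
 [274.84745763 223.        ]]
[[0.5504 0.1349 0.08  ]
 [0.4786 0.1418 0.08  ]
 [0.4832 0.1938 0.08  ]
 [0.5556 0.1867 0.08  ]] [0.51695279 0.16430776 0.08      ] [np.float64(0.0722), np.float64(0.0523), np.float64(0.0728), np.float64(0.052)]
hole [0.51638738 0.162833   0.08      ] [ 0.12002506 -0.0061889  -0.00023902]
plate z [0.54961936 0.15659401 0.08117524] [0.48398457 0.17023007 0.08056417]
```

View pics/z5.png

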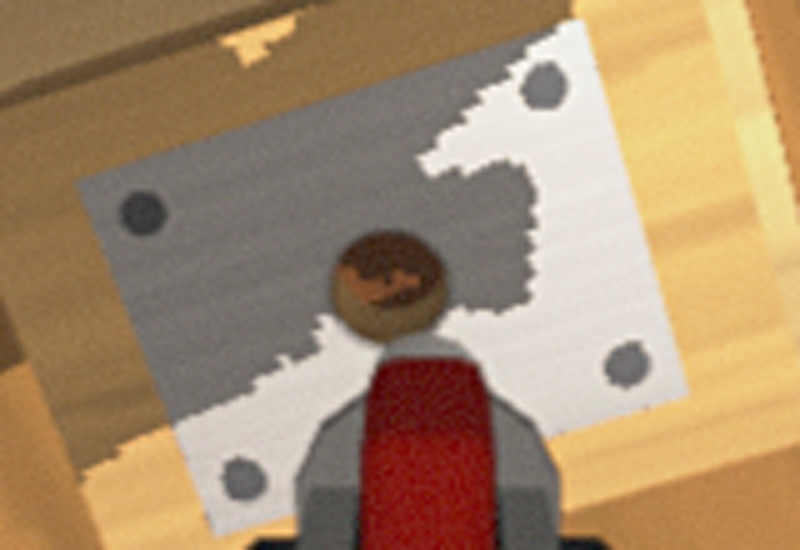

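```bash
python3 - <<'E'
from h import *
f=np.load('pics/w4.npz');s={'ee_pos':f['p'],'orientation':f['o']};R=Ro.from_rotvec(f['o']).as_matrix();im=f['im'];d=f['d']
x=ray('wrist',277.,192.5,.053,s);print('rack hole',x,(x-f['p'])@R,f['p'],world('wrist',255.,190.,d[190,255],s))
cv2.imwrite('pics/z4.png',cv2.resize(im[150:260,210:350,::-1],None,fx=5,fy=5,interpolation=2))
f=np.load('pics/s5.npz');cv2.imwrite('pics/zs5.png',cv2.resize(f['im'][90:220,240:340,::-1],None,fx=5,fy=5,interpolation=2))
f=np.load('pics/w1.npz');s={'ee_pos':f['p'],'orientation':f['o']};R=Ro.from_rotvec(f['o']).as_matrix();im=f['im'].astype(int);d=f['d']
m=(im[...,0]>110)&(im[...,1]<70)&(im[...,2]<70);v,u=np.nonzero(m);P=world('wrist',u,v,d[v,u],s);k=abs(P[:,2]-.0895)<.003;Q=(P[k]-f['p'])@R
print('w1 head tool',(Q.min(0)+Q.max(0))/2,Q.min(0),Q.max(0), f['p']+R@((Q.min(0)+Q.max(0))/2))
E
```

```text
rack hole [ 0.52786613 -0.33769496  0.053     ] [ 0.15336452  0.00236475 -0.00486943] [ 0.53075056 -0.3405348   0.20640663] [ 0.51932526 -0.35760462  0.05257589]
w1 head tool [ 0.09917599  0.00189142 -0.0013873 ] [ 0.09649783 -0.00379661 -0.02245266] [0.10185414 0.00757945 0.01967806] [ 0.52775787 -0.33765845  0.08922282]
```

View pics/z4.png

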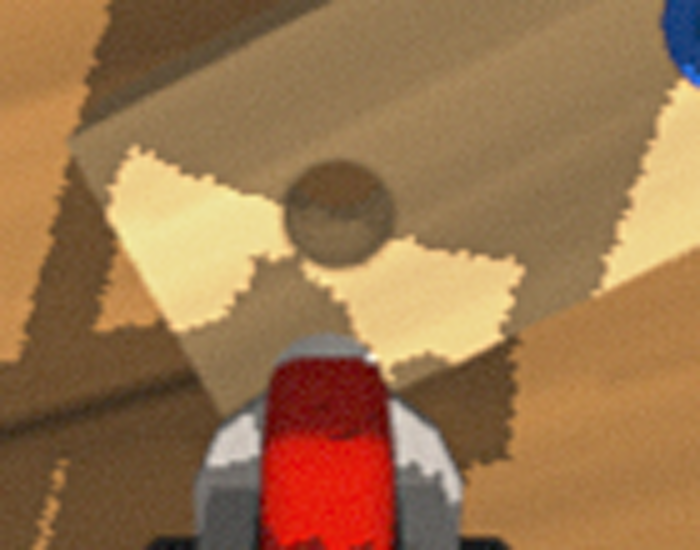

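View pics/zs5.png

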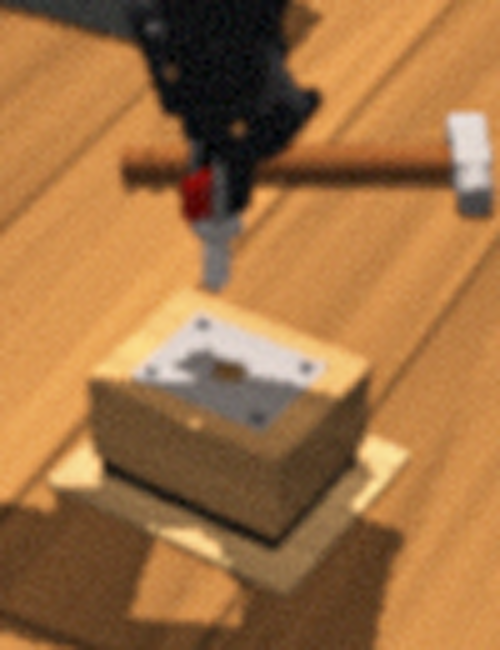

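>>> move_arm(grip=[0,0,0,0], translation=[[1,-0.3,0.15],[1.5,-0.3,0.15],[0.6,0,0],[-0.1,0,0]], turn=[[0,0,-0.4],[0,0,0],[0,0,0],[0,0,0]])

```text
time: 8.3
ee_pos: [0.5184, 0.1674, 0.1682]
orientation: [-0.91, 1.376, 0.907]
force: [0.8, 0.1, -1.6]
finger_gap: 0.011
```

```bash
python3 - <<'E'
from h import *
goto([.519,.166,.16],157)
for n,win in(('top',(200,245,200,260)),('scene',(255,320,110,160))):
    s,im,d=shot(n,n+'6');i=im.astype(int)
    m=((i[...,0]>90)&(i[...,1]<60)&(i[...,2]<60));k=np.zeros_like(m);k[win[2]:win[3],win[0]:win[1]]=1;m&=k
    v,u=np.nonzero(m);print(n,len(u));
    if len(u):
        print(u.mean(),v.mean(),u.min(),u.max(),v.min(),v.max(),ray(n,u.mean(),v.mean(),s['ee_pos'][2]+.01),world(n,u,v,d[v,u]).mean(0))
    c=(218,235) if n=='top' else (287,165)
    cv2.imwrite(f'pics/z6{n}.png',cv2.resize(im[c[1]-60:c[1]+40,c[0]-50:c[0]+50,::-1],None,fx=6,fy=6,interpolation=2))
E
```

```text
t8.30 pos [0.5184 0.1674 0.1682] yaw 157.0 q [  16.8   19.   100.    -0.2   61.1 -140.1] F [ 0.8  0.1 -1.6] gap 0.011
tool shift cm [ 0.82 -0.11 -0.1 ] turn [-0.  -0.2 -0. ]
top 10
218.8 238.5 218 220 237 240 [0.50956003 0.14268516 0.1781589 ] [0.50955243 0.14279508 0.17738444]
scene 59
287.22033898305085 131.6271186440678 265 319 119 144 [0.51588703 0.18028793 0.17877028] [0.47415896 0.26655306 0.11445027]
```

View pics/z6scene.png

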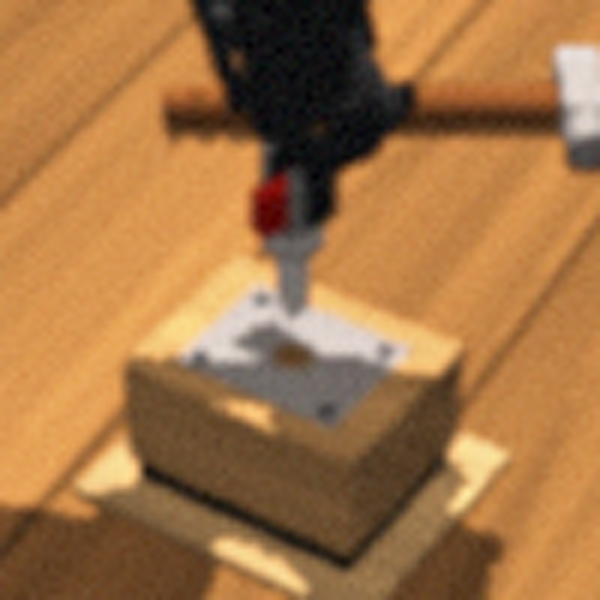

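View pics/z6top.png

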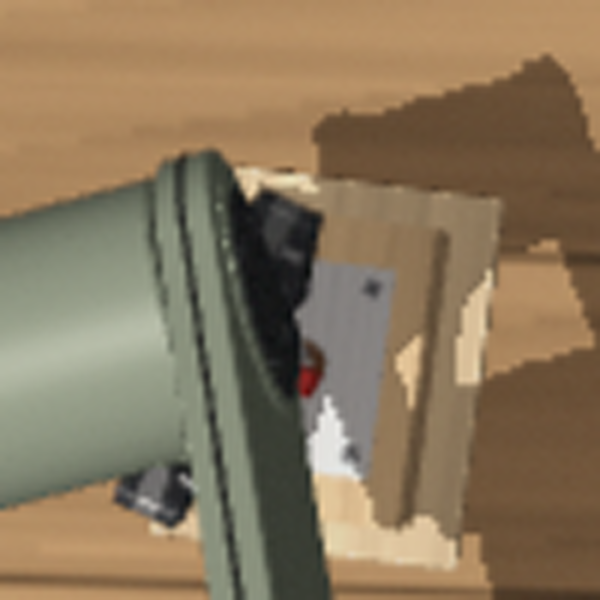

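```bash
python3 - <<'E'
from h import *
s=r.read_state();R=Ro.from_rotvec(s['orientation']).as_matrix()
print('hole scene', ray('scene',285.4,163.9,.08),'tip', [ray('scene',285.5,156.5,z).round(4) for z in(.098,.102)])
for H in([.5162,.1603],[.5164,.163],[.519,.1634]):print(H,[np.round(proj('scene',np.array(H+[z])),1) for z in(.08,.1,.14)])
ax=s['ee_pos']+R@np.array([.068,0,-.0045]);print('tip pred',ax,proj('scene',ax))
e=s['ee_pos']+R@np.array([-.012,0,-.0257]);print('head end',e,proj('top',e),'observed',219.7,238.2)
im=np.load('pics/top6.npz')['im'];cv2.imwrite('pics/zz.png',cv2.resize(im[220:250,205:240,::-1],None,fx=16,fy=16,interpolation=0))
E
```

```text
hole scene [0.51926778 0.1633053  0.08      ] tip [array([0.5144, 0.1732, 0.098 ]), array([0.5167, 0.1688, 0.102 ])]
[0.5162, 0.1603] [array([284. , 164.2]), array([283.9, 158.7]), array([283.9, 147.3])]
[0.5164, 0.163] [array([284.5, 163.7]), array([284.4, 158.2]), array([284.4, 146.7])]
[0.519, 0.1634] [array([285.3, 163.9]), array([285.3, 158.4]), array([285.3, 146.9])]
tip pred [0.51732912 0.16314774 0.10136015] (np.float64(284.76138552961913), np.float64(157.86262209828712))
head end [0.50899084 0.14384645 0.18140622] (np.float64(218.07824981958538), np.float64(238.73024377070885)) observed 219.7 238.2
```

View pics/zz.png

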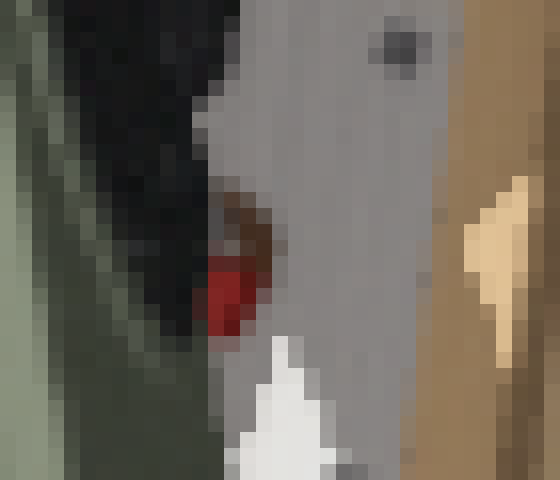

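>>> move_arm(grip=[0,0,0], translation=[[1,-0.05,-0.05],[1,0,0],[0.2,0,0]], turn=[[0,-0.2,0],[0,0,0],[0,0,0]])

```text
time: 8.7
ee_pos: [0.52, 0.167, 0.1471]
orientation: [-0.909, 1.368, 0.906]
force: [-0.1, 0.5, -0.5]
finger_gap: 0.0108
```

```bash
python3 - <<'E'
from h import *
goto([.519,.166,.13],157)
s,im,d=shot('scene','s7');s,iw,d=shot('wrist','w7')
a=cv2.resize(im[115:185,245:325,::-1],None,fx=6,fy=6,interpolation=2);b=cv2.resize(iw[150:260,200:350,::-1],None,fx=2.1,fy=3.818,interpolation=2)
cv2.imwrite('pics/z7.png',np.hstack([a,b]))
E
```

```text
t8.70 pos [0.52   0.167  0.1471] yaw 157.0 q [  16.6   20.1  101.7    0.    57.8 -140.4] F [-0.1  0.5 -0.5] gap 0.0108
tool shift cm [ 1.71  0.06 -0.14] turn [-0.   0.2  0.2]
```

View pics/z7.png

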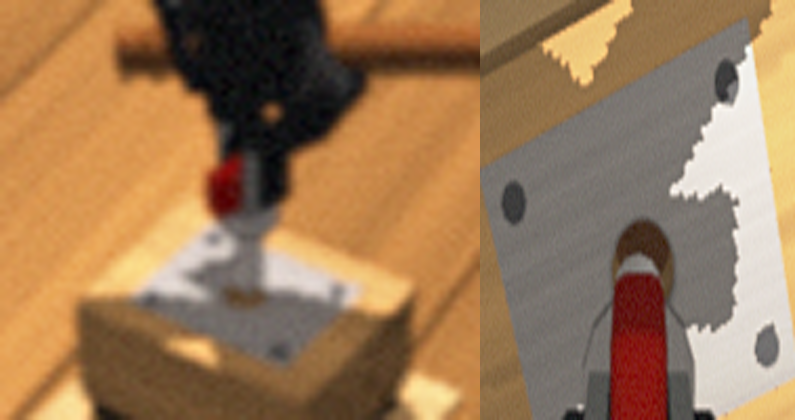

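>>> move_arm(grip=[0,0,0], translation=[[0.4,0.15,-0.1],[0.8,0,0],[0.2,0,0]], turn=[[0,0,0],[0,0,0],[0,0,0]])

```text
time: 9.1
ee_pos: [0.519, 0.1669, 0.1334]
orientation: [-0.909, 1.365, 0.906]
force: [-0.6, -0.3, -1.0]
finger_gap: 0.0107
```

```bash
python3 - <<'E'
from h import *
goto([.518,.166,.13],157)
s,im,d=shot('scene','s8');s,iw,d=shot('wrist','w8')
a=cv2.resize(im[115:185,245:325,::-1],None,fx=6,fy=6,interpolation=2);b=cv2.resize(iw[150:260,200:350,::-1],None,fx=2.1,fy=3.818,interpolation=2)
cv2.imwrite('pics/z8.png',np.hstack([a,b]))
E
```

```text
t9.10 pos [0.519  0.1669 0.1334] yaw 157.0 q [  16.6   20.8  103.     0.    55.8 -140.4] F [-0.6 -0.3 -1. ] gap 0.0107
tool shift cm [ 0.34  0.06 -0.13] turn [-0.   0.3  0.3]
```

View pics/z8.png

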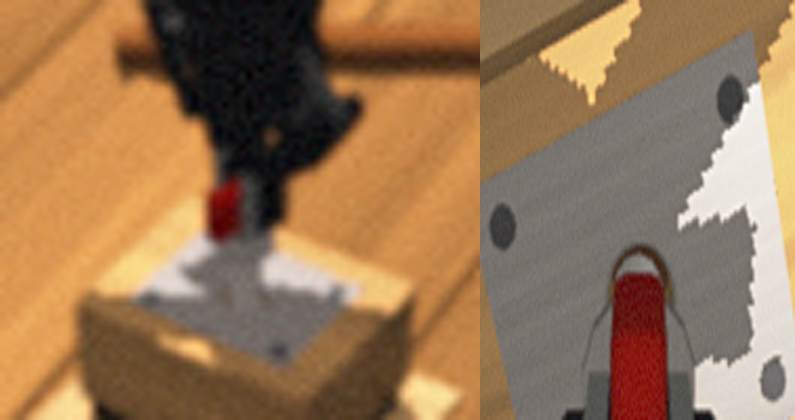

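>>> move_arm(grip=[0,0,0], translation=[[0.3,0.05,-0.1],[0.4,0,0],[0.2,0,0]], turn=[[0,0,0],[0,0,0],[0,0,0]])

```text
time: 9.5
ee_pos: [0.5189, 0.1664, 0.1247]
orientation: [-0.909, 1.363, 0.905]
force: [1.3, 0.1, -1.0]
finger_gap: 0.0108
```

```bash
python3 - <<'E'
from h import *
goto([.518,.166,.115],157);print(r.read_state()['wrist_torque'])
E
```

```text
t9.50 pos [0.5189 0.1664 0.1247] yaw 157.0 q [  16.6   21.3  103.7    0.    54.5 -140.4] F [ 1.3  0.1 -1. ] gap 0.0108
tool shift cm [ 0.97  0.07 -0.08] turn [-0.   0.4  0.4]
[ 0.02927561 -0.00761707  0.00014991]
```

>>> move_arm(grip=[0,0,0], translation=[[0.2,0.05,-0.05],[0.3,0,0],[0.2,0,0]], turn=[[0,0.4,0.4],[0,0,0],[0,0,0]])

```text
time: 9.8
ee_pos: [0.5183, 0.1661, 0.1171]
orientation: [-0.909, 1.374, 0.908]
force: [-0.5, 0.1, -0.9]
finger_gap: 0.0109
```

```bash
python3 - <<'E'
from h import *
goto([.518,.166,.115],157);print(r.read_state()['wrist_torque'])
E
```

```text
t9.80 pos [0.5183 0.1661 0.1171] yaw 157.0 q [ 1.660e+01  2.200e+01  1.039e+02 -1.000e-01  5.420e+01 -1.403e+02] F [-0.5  0.1 -0.9] gap 0.0109
tool shift cm [ 0.21  0.02 -0.02] turn [-0.  -0.1 -0. ]
[-0.03964533 -0.00274191 -0.02480275]
```

>>> move_arm(grip=[0,0,0,0], translation=[[0.2,0,0],[0.15,0,0],[0.15,0,0],[0.1,0,0]], turn=[[0,0,0],[0,0,0],[0,0,0],[0,0,0]])

```text
time: 10.2
ee_pos: [0.5187, 0.1665, 0.1119]
orientation: [-0.908, 1.373, 0.908]
force: [-2.5, -0.2, 7.3]
finger_gap: 0.0106
```

```bash
python3 - <<'E'
from h import *
goto([.518,.166,.11],157);print(r.read_state()['wrist_torque'])
s,im,d=shot('scene','s9');s,iw,d=shot('wrist','w9')
a=cv2.resize(im[115:185,245:325,::-1],None,fx=6,fy=6,interpolation=2);b=cv2.resize(iw[150:260,200:350,::-1],None,fx=2.1,fy=3.818,interpolation=2)
cv2.imwrite('pics/z9.png',np.hstack([a,b]))
E
```

```text
t10.20 pos [0.5187 0.1665 0.1119] yaw 157.0 q [  16.6   22.3  104.3   -0.    53.4 -140.4] F [-2.5 -0.2  7.3] gap 0.0106
tool shift cm [ 0.19  0.05 -0.07] turn [-0. -0.  0.]
[-0.10423076  0.43515984  0.04010649]
```

View pics/z9.png

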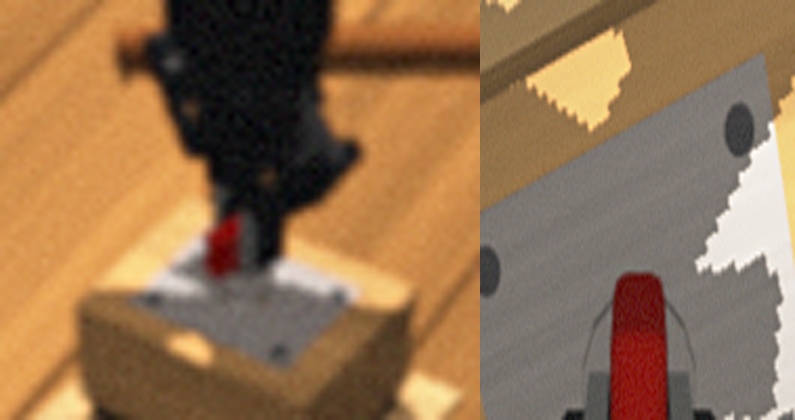

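>>> move_arm(grip=[4,4,4,4,4,0,0,0,0,0,0], translation=[[-0.05,0,0],[-0.05,0,0],[-0.05,0,0],[0.2,0,-0.25],[0.1,0,-0.2],[-0.05,0,0],[-0.05,0,0],[-0.05,0,0],[-0.05,0,0],[-0.05,0,0],[-0.05,0,0]], turn=[[0,0,0],[0,0,0],[0,0,0],[0,0,0],[0,0,0],[0,0,0],[0,0,0],[0,0,0],[0,0,0],[0,0,0],[0,0,0]])

```text
time: 11.4
ee_pos: [0.5166, 0.1616, 0.113]
orientation: [-0.909, 1.373, 0.908]
force: [-0.2, -0.9, -0.7]
finger_gap: 0.0105
```

```bash
cat >> h.py <<'E'
def headoff(fn):
    s,im,d=shot('wrist',fn);i=im.astype(int);R=Ro.from_rotvec(s['orientation']).as_matrix()
    m=(i[...,0]>75)&(i[...,1]<60)&(i[...,2]<60);v,u=np.nonzero(m);k=(v>200)&(abs(u-277)<30);v=v[k];u=u[k]
    P=(world('wrist',u,v,d[v,u],s)-s['ee_pos'])@R
    t=np.median(P[abs(v-285)<8],0);Q=P[abs(P[:,0]-t[0])<.002];print('head top x %.4f y %.4f'%(t[0],t[1]),'front z',np.percentile(P[:,2],1).round(4),'back z',Q[:,2].max().round(4),v.min(),v.max())
E
python3 - <<'E'
from h import *
goto([.518,.166,.11],157);print(r.read_state()['wrist_torque']);headoff('w10')
E
```

```text
t11.40 pos [0.5166 0.1616 0.113 ] yaw 157.0 q [ 1.620e+01  2.200e+01  1.046e+02 -1.000e-01  5.340e+01 -1.408e+02] F [-0.2 -0.9 -0.7] gap 0.0105
tool shift cm [0.3  0.04 0.46] turn [-0. -0.  0.]
[-0.00149124 -0.05150672  0.03352079]
head top x -0.0172 y 0.0003 front z -0.0155 back z 0.0257 241 355
```

View pics/w10.png

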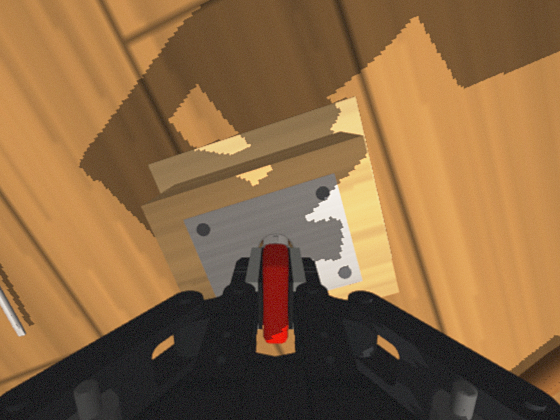

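```bash
python3 - <<'E'
from h import *
for fn in('w9','w10'):
    f=np.load(f'pics/{fn}.npz');s={'ee_pos':f['p'],'orientation':f['o']};R=Ro.from_rotvec(f['o']).as_matrix();d=f['d'];im=f['im']
    for v in range(216,352,6): 
        P=(world('wrist',275.,float(v),d[v,275],s)-f['p'])@R;print(fn,v,P.round(4),im[v,275])
s,im,d=shot('scene','s11');s,it,d=shot('top','t11')
cv2.imwrite('pics/z11.png',np.hstack([cv2.resize(im[115:185,245:325,::-1],None,fx=6,fy=6,interpolation=2),cv2.resize(it[200:260,190:250,::-1],(300,420),interpolation=2)]))
E
```

```text
w9 216 [ 0.03    0.0004 -0.0206] [126 122 116]
w9 222 [ 0.0036  0.0004 -0.0261] [98 19 20]
w9 228 [-0.0039  0.0004 -0.0258] [105  32  33]
w9 234 [-0.012   0.0004 -0.026 ] [100  15  11]
w9 240 [-0.0138  0.0004 -0.024 ] [140  33  27]
w9 246 [-0.0141  0.0004 -0.0214] [144  34  22]
w9 252 [-0.0137  0.0004 -0.0184] [144  32  20]
w9 258 [-0.0139  0.0004 -0.0156] [140  13  17]
w9 264 [-0.0156  0.0003 -0.0136] [143  37  32]
w9 270 [-0.0151  0.0003 -0.0105] [141  27  11]
w9 276 [-0.0159  0.0003 -0.008 ] [138  16  15]
w9 282 [-0.0143  0.0003 -0.0041] [141  24  19]
w9 288 [-0.0145  0.0003 -0.0013] [139  25  21]
w9 294 [-0.015   0.0003  0.0015] [141  27  22]
w9 300 [-0.0157  0.0003  0.0041] [141  27  26]
w9 306 [-0.0144  0.0003  0.0081] [139  23  22]
w9 312 [-0.0145  0.0003  0.0112] [140  29  22]
w9 318 [-0.0145  0.0003  0.0144] [135  18   8]
w9 324 [0.1122 0.0003 0.1151] [188 137  74]
w9 330 [0.111  0.0003 0.121 ] [165 116  68]
w9 336 [0.1116 0.0003 0.1284] [119  87  52]
w9 342 [0.1105 0.0002 0.1345] [143 102  60]
w9 348 [0.1119 0.0002 0.1428] [179 126  67]
w10 216 [ 0.0316  0.0004 -0.0201] [12
[... 363 characters left out ...]
  0.0003 -0.0134] [108  29  22]
w10 270 [-0.0171  0.0003 -0.0116] [138  31  24]
w10 276 [-0.0187  0.0003 -0.0096] [139  20  23]
w10 282 [-0.0169  0.0003 -0.0056] [135   9   6]
w10 288 [-0.017   0.0003 -0.0028] [139  19  14]
w10 294 [-0.0174  0.0003 -0.    ] [142  28  28]
w10 300 [-0.0174  0.0003  0.003 ] [136  17   8]
w10 306 [-0.016   0.0003  0.007 ] [141  34  21]
w10 312 [-0.0166  0.0003  0.0097] [142  23  19]
w10 318 [-0.016   0.0003  0.0133] [140  28  19]
w10 324 [-0.0151  0.0003  0.0172] [138  19  15]
w10 330 [-0.0163  0.0003  0.0196] [140  26  14]
w10 336 [-0.014   0.0003  0.0248] [237  33  12]
w10 342 [-0.0137  0.0003  0.0284] [226  30   4]
w10 348 [0.1122 0.0002 0.1431] [163 119  69]
```

View pics/z11.png

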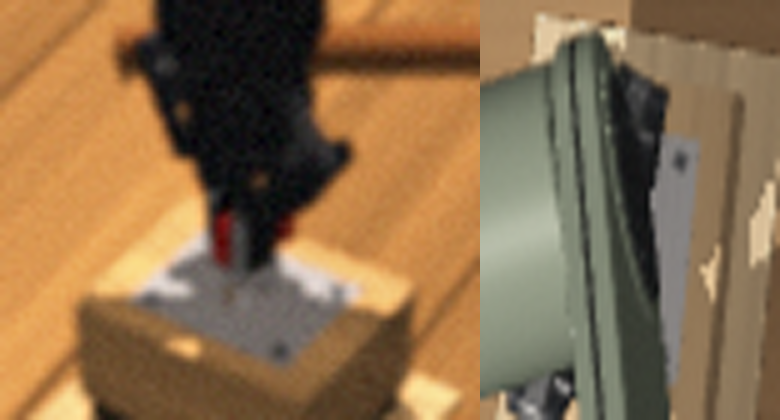

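>>> move_arm(grip=[4,4,4,4], translation=[[-0.05,0,0],[-0.05,0,0],[-0.05,0,0],[-0.05,0,0]], turn=[[0,0,0],[0,0,0],[0,0,0],[0,0,0]])

```text
time: 11.95
ee_pos: [0.5168, 0.1617, 0.1155]
orientation: [-0.909, 1.373, 0.907]
force: [-0.4, -0.1, 0.2]
finger_gap: 0.0399
```

```bash
python3 - <<'E'
from h import *
goto([.518,.166,.11],157)
headoff('w12')
f=np.load(f'pics/w12.npz');s={'ee_pos':f['p'],'orientation':f['o']};R=Ro.from_rotvec(f['o']).as_matrix();d=f['d'];im=f['im']
for v in range(216,358,4): 
        P=(world('wrist',277.,float(v),d[v,277],s)-f['p'])@R;print(v,P.round(4),im[v,277])
s,im,d=shot('scene','s12')
E
```

```text
t11.95 pos [0.5168 0.1617 0.1155] yaw 157.0 q [ 1.620e+01  2.180e+01  1.044e+02 -1.000e-01  5.370e+01 -1.408e+02] F [-0.4 -0.1  0.2] gap 0.0399
tool shift cm [0.55 0.06 0.44] turn [-0.  -0.   0.1]
head top x -0.0128 y -0.0010 front z -0.0149 back z 0.0256 240 355
216 [ 0.0337  0.0015 -0.0194] [122 116 109]
220 [ 0.0334  0.0015 -0.017 ] [120 115 111]
224 [ 0.0347  0.0015 -0.0141] [120 117 111]
228 [ 0.034   0.0015 -0.0119] [117 114 110]
232 [ 0.0338  0.0015 -0.0094] [98 95 95]
236 [ 0.0407  0.0016 -0.0041] [125 120 116]
240 [ 0.0369  0.0016 -0.003 ] [123 120 116]
244 [ 0.0033  0.0013 -0.0148] [98  4  5]
248 [ 0.0004  0.0013 -0.014 ] [108  26  18]
252 [-0.0048  0.0013 -0.0143] [107  20  17]
256 [-0.0071  0.0013 -0.0134] [107  19  16]
260 [-0.0106  0.0012 -0.0131] [110  29  22]
264 [-0.0126  0.0012 -0.0121] [127  26  21]
268 [-0.0134  0.0012 -0.0106] [133   9   7]
272 [-0.0142  0.0012 -0.0091] [142  23  15]
276 [-0.014   0.0012 -0.0069] [139  34  16]
280 [-0.0134  0.0012 -0.0046] [135  11   7]
284 [-0.013   0.0012 -0.0024] [136  24  12]
288 [-0.013   0.0012 -0.0003] [140  19  17]
292 [-0.0132  0.0012  0.0016] [141  30  21]
296 [-0.0122  0.0012  0.0043] [141  34  29]
300 [-0.012   0.0013  0.0066] [138  25  13]
304 [-0.0113  0.0013  0.0091] [141  39  33]
308 [-0.0115  0.0013  0.0111] [133  23   6]
312 [-0.0111  0.0013  0.0136] [142  36  36]
316 [-0.0114  0.0013  0.0156] [137  28  25]
320 [-0.0102  0.0013  0.0187] [141  34  28]
324 [-0.0101  0.0013  0.021 ] [135  13   8]
328 [-0.0099  0.0013  0.0235] [236  25   9]
332 [-0.0101  0.0013  0.0256] [232  31  13]
336 [-0.0087  0.0013  0.0291] [236  34   8]
340 [0.1146 0.0022 0.1356] [129  93  55]
344 [0.116  0.0022 0.1416] [124  90  56]
348 [0.1139 0.0022 0.1446] [151 104  61]
352 [0.1149 0.0022 0.1503] [182 131  71]
356 [-0.0645  0.0009 -0.0104] [62 51 35]
```

View pics/w12.png

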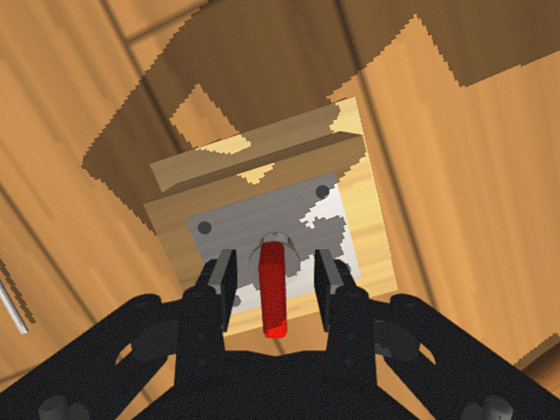

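>>> move_arm(grip=[4,4,4,4], translation=[[0.2,0.03,0.25],[0.2,0.02,0.25],[0.1,0,0.23],[0,0,0]], turn=[[0,2.4,0],[0,2.4,0],[0,2.4,0],[0,0,0]])

```text
time: 12.45
ee_pos: [0.5193, 0.1681, 0.1105]
orientation: [-0.981, 1.483, 0.859]
force: [0.4, 0.4, -0.4]
finger_gap: 0.0401
```

```bash
python3 - <<'E'
from h import *
goto([.518,.166,.11],157)
headoff('w13')
f=np.load(f'pics/w13.npz');s={'ee_pos':f['p'],'orientation':f['o']};R=Ro.from_rotvec(f['o']).as_matrix();d=f['d'];im=f['im']
for v in range(216,358,8): 
        P=(world('wrist',273.,float(v),d[v,273],s)-f['p'])@R;print(v,P.round(4),im[v,277])
E
```

```text
t12.45 pos [0.5193 0.1681 0.1105] yaw 156.9 q [  19.8   24.7  100.8   -6.4   59.6 -133.6] F [ 0.4  0.4 -0.4] gap 0.0401
tool shift cm [ 0.08  0.04 -0.24] turn [-0.1 -7.4  0.1]
head top x -0.0168 y -0.0009 front z -0.0219 back z 0.0223 232 356
216 [ 0.0326 -0.0008 -0.0199] [132 126 118]
224 [ 0.0313 -0.0008 -0.0155] [215 201 193]
232 [ 0.0026 -0.0006 -0.0215] [118  60  59]
240 [-0.0077 -0.0005 -0.0217] [118  28  22]
248 [-0.0145 -0.0005 -0.0208] [188  19   7]
256 [-0.0172 -0.0005 -0.0183] [144  22  20]
264 [-0.0156 -0.0005 -0.0138] [139  19   5]
272 [-0.0173 -0.0005 -0.0109] [145  24  23]
280 [-0.0169 -0.0005 -0.0068] [144  31  16]
288 [-0.0178 -0.0005 -0.0034] [140  24  12]
296 [-0.016  -0.0005  0.0017] [141  22   7]
304 [-0.0166 -0.0005  0.0054] [143  28  24]
312 [-0.0171 -0.0006  0.0091] [145  23  27]
320 [-0.017  -0.0006  0.0134] [141  29  23]
328 [-0.0175 -0.0006  0.0173] [141  20  14]
336 [ 0.0975 -0.0015  0.1166] [194 142  82]
344 [ 0.0944 -0.0015  0.1227] [193 137  74]
352 [ 0.0925 -0.0015  0.1299] [190 136  75]
```

View pics/w13.png

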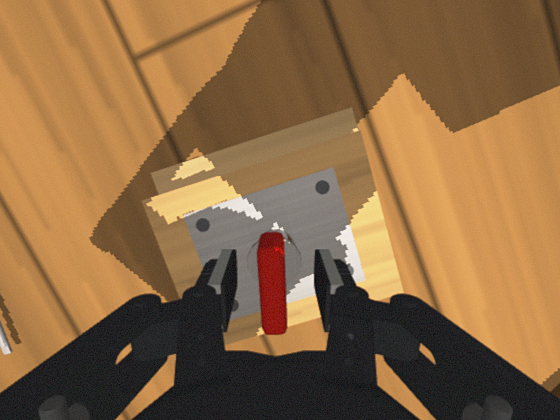

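>>> move_arm(grip=[0,0,0,0,0,0], translation=[[0,0,0],[0,0,0],[0,0,0],[0,0,0],[0,0,0],[0,0,0]], turn=[[0,0,0],[0,0,0],[0,0,0],[0,0,0],[0,0,0],[0,0,0]])

```text
time: 13.1
ee_pos: [0.5183, 0.1664, 0.1109]
orientation: [-0.978, 1.482, 0.859]
force: [0.1, -0.1, -0.6]
finger_gap: 0.0111
```

>>> move_arm(grip=[0,0,0,0,0], translation=[[-0.05,0,-0.16],[-0.05,0,-0.16],[-0.05,0,-0.16],[-0.05,0,-0.16],[0,0,0]], turn=[[0,-1.9,0],[0,-1.9,0],[0,-1.9,0],[0,-1.9,0],[0,0,0]])

```text
time: 13.6
ee_pos: [0.515, 0.1595, 0.1134]
orientation: [-0.899, 1.361, 0.91]
force: [0.4, 0.7, -0.4]
finger_gap: 0.011
```

```bash
python3 - <<'E'
from h import *
goto([.517,.162,.11],157);print(r.read_state()['wrist_torque'])
headoff('w14')
f=np.load(f'pics/w14.npz');s={'ee_pos':f['p'],'orientation':f['o']};R=Ro.from_rotvec(f['o']).as_matrix();d=f['d'];im=f['im']
for v in range(216,348,12): 
        P=(world('wrist',275.,float(v),d[v,275],s)-f['p'])@R;print(v,P.round(4),im[v,277])
E
```

```text
t13.60 pos [0.515  0.1595 0.1134] yaw 156.8 q [  15.7   21.5  105.3    0.7   52.6 -141.6] F [ 0.4  0.7 -0.4] gap 0.011
tool shift cm [ 0.34 -0.09  0.3 ] turn [-0.2  0.8  0.1]
[-0.03304631 -0.0473941  -0.00917919]
head top x -0.0168 y 0.0003 front z -0.0208 back z 0.0233 234 354
216 [ 0.0318  0.0004 -0.02  ] [126 124 119]
228 [ 0.0324  0.0004 -0.0124] [127 119 115]
240 [-0.0059  0.0004 -0.0207] [100  24  23]
252 [-0.0179  0.0003 -0.0203] [137  35  28]
264 [-0.0178  0.0003 -0.0147] [142  21  26]
276 [-0.0164  0.0003 -0.0083] [140  24   7]
288 [-0.0172  0.0003 -0.0029] [142  20  11]
300 [-0.0176  0.0003  0.0028] [141  15  11]
312 [-0.0168  0.0003  0.0095] [142  29  15]
324 [-0.0178  0.0003  0.0151] [142  20  13]
336 [0.1147 0.0002 0.131 ] [193  98  54]
```

>>> move_arm(grip=[0,0,0,0], translation=[[0.1,-0.06,0.2],[0.15,0,0],[0.1,0,0],[0.1,0,0]], turn=[[0,0.8,0],[0,0,0],[0,0,0],[0,0,0]])

```text
time: 14.05
ee_pos: [0.5169, 0.1617, 0.1094]
orientation: [-0.91, 1.375, 0.904]
force: [-1.0, -1.0, 7.5]
finger_gap: 0.0111
```

```bash
python3 - <<'E'
from h import *
goto([.5165,.1612,.11],157);print(r.read_state()['wrist_torque'])
E
```

```text
t14.05 pos [0.5169 0.1617 0.1094] yaw 156.9 q [  16.3   22.2  104.8   -0.3   53.  -140.4] F [-1.  -1.   7.5] gap 0.0111
tool shift cm [-0.06  0.02 -0.06] turn [-0.1 -0.2  0.1]
[-0.39578858  0.39934099  0.03701593]
```

>>> move_arm(grip=[0,0,0], translation=[[0.1,0,-0.05],[0.1,0,0],[0,0,0]], turn=[[0,0,0],[0,0,0],[0,0,0]])

```text
time: 14.35
ee_pos: [0.5168, 0.1617, 0.1098]
orientation: [-0.912, 1.375, 0.905]
force: [-2.6, -0.7, 4.3]
finger_gap: 0.0111
```

```bash
python3 - <<'E'
from h import *
goto([.5165,.1612,.11],157);print(r.read_state()['wrist_torque'])
E
```

```text
t14.35 pos [0.5168 0.1617 0.1098] yaw 157.0 q [  16.3   22.2  104.8   -0.3   53.  -140.5] F [-2.6 -0.7  4.3] gap 0.0111
tool shift cm [-0.02  0.01 -0.05] turn [-0.  -0.2  0.1]
[-0.37595989  0.31806002  0.02835298]
```

>>> move_arm(grip=[0,0,0,0], translation=[[0.15,0,0],[0.2,0,-0.05],[0.2,0,0],[0.2,0,0]], turn=[[0,0,0],[0,0,0],[0,0,0],[0,0,0]])

```text
time: 14.75
ee_pos: [0.5169, 0.1617, 0.1066]
orientation: [-0.914, 1.373, 0.905]
force: [-3.9, -1.9, 12.7]
finger_gap: 0.0112
```

```bash
python3 - <<'E'
from h import *
goto([.5165,.1612,.11],157);print(r.read_state()['wrist_torque'])
E
```

```text
t14.75 pos [0.5169 0.1617 0.1066] yaw 157.1 q [  16.3   22.4  105.1   -0.4   52.5 -140.5] F [-3.9 -1.9 12.7] gap 0.0112
tool shift cm [-0.34  0.01 -0.06] turn [ 0.1 -0.2  0.2]
[-0.3909564   0.67323332 -0.02143884]
```

>>> move_arm(grip=[0,0,0,0], translation=[[0.25,0.05,-0.05],[0.25,0.05,-0.05],[0.25,0,0],[0.25,0,0]], turn=[[3,0,0],[3,0,0],[3,0,0],[3,0,0]])

```text
time: 15.15
ee_pos: [0.5164, 0.1622, 0.1055]
orientation: [-0.75, 1.435, 0.739]
force: [-5.1, -0.7, 19.8]
finger_gap: 0.0112
```

```bash
python3 - <<'E'
from h import *
goto([.5165,.1612,.11],157);print(r.read_state()['wrist_torque'])
E
```

```text
t15.15 pos [0.5164 0.1622 0.1055] yaw 144.7 q [  16.4   22.3  105.4   -0.4   52.  -128.1] F [-5.1 -0.7 19.8] gap 0.0112
tool shift cm [-0.45 -0.07 -0.07] turn [-12.3  -0.    0.5]
[-0.346471    1.16979462  0.05557683]
```

>>> move_arm(grip=[0,0,0,0,0,0], translation=[[0.22,0.06,-0.04],[0.22,0.06,-0.04],[0.22,0,0],[0.22,0,0],[0.22,0,0],[0.22,0,0]], turn=[[3.5,0,0],[3.5,0,0],[3.5,0,0],[3.5,0,0],[3.5,0,0],[3.5,0,0]])

```text
time: 15.75
ee_pos: [0.5151, 0.1633, 0.1058]
orientation: [-0.457, 1.512, 0.446]
force: [-5.2, -1.4, 16.5]
finger_gap: 0.0111
```

```bash
python3 - <<'E'
from h import *
goto([.516,.1612,.1055],122);print(r.read_state()['wrist_torque'])
E
```

```text
t15.75 pos [0.5151 0.1633 0.1058] yaw 123.1 q [  16.6   22.1  105.7   -0.5   51.6 -106.2] F [-5.2 -1.4 16.5] gap 0.0111
tool shift cm [ 0.04 -0.22 -0.04] turn [1.1 0.5 0.6]
[-0.34131192  1.04447678  0.06829101]
```

>>> move_arm(grip=[0,0,0,0,0,0,0,0], translation=[[0.23,-0.05,0],[0.23,-0.05,0],[0.23,0,0],[0.23,0,0],[0.23,0,0],[0.23,0,0],[0.23,0,0],[0.23,0,0]], turn=[[3.5,0.2,0.3],[3.5,0.2,0.3],[3.5,0,0],[3.5,0,0],[3.5,0,0],[3.5,0,0],[3.5,0,0],[3.5,0,0]])

```text
time: 16.55
ee_pos: [0.515, 0.1645, 0.1058]
orientation: [-0.054, 1.564, 0.06]
force: [-4.5, -1.5, 16.9]
finger_gap: 0.0106
```

```bash
python3 - <<'E'
from h import *
goto([.516,.1612,.1055],90);print(r.read_state()['wrist_torque'])
E
```

```text
t16.55 pos [0.515  0.1645 0.1058] yaw 94.1 q [ 16.4  22.2 105.5   0.2  51.9 -77.8] F [-4.5 -1.5 16.9] gap 0.0106
tool shift cm [ 0.03 -0.34  0.08] turn [ 4.1  0.4 -0.2]
[-0.37186324  0.97366283  0.03038852]
```

>>> move_arm(grip=[0,0,0,0,0,0,0,0], translation=[[0.23,-0.1,0.03],[0.23,-0.1,0.03],[0.23,-0.1,0.03],[0.23,-0.02,0],[0.23,-0.02,0],[0.23,-0.02,0],[0.23,-0.02,0],[0.23,-0.02,0]], turn=[[3.5,0.2,-0.1],[3.5,0.2,-0.1],[3.5,0,0],[3.5,0,0],[3.5,0,0],[3.5,0,0],[3.5,0,0],[3.5,0,0]])

```text
time: 17.35
ee_pos: [0.5153, 0.1659, 0.1059]
orientation: [0.349, 1.54, -0.334]
force: [-5.3, -1.3, 15.9]
finger_gap: 0.0111
```

```bash
python3 - <<'E'
from h import *
goto([.516,.162,.1055],60);print(r.read_state()['wrist_torque']);headoff('w15')
s,im,d=shot('scene','s15')
iw=np.load('pics/w15.npz')['im']
cv2.imwrite('pics/z15.png',np.hstack([cv2.resize(im[115:185,245:325,::-1],None,fx=5,fy=5,interpolation=2),cv2.resize(iw[150:350,180:380,::-1],(350,350))]))
E
```

```text
t17.35 pos [0.5153 0.1659 0.1059] yaw 65.1 q [ 16.4  22.3 105.4   0.5  51.9 -49. ] F [-5.3 -1.3 15.9] gap 0.0111
tool shift cm [ 0.04 -0.33  0.23] turn [ 5.1  0.  -0.6]
[-0.25813624  0.92177124  0.04935274]
head top x -0.0169 y -0.0008 front z -0.0205 back z 0.0228 234 356
```

View pics/z15.png

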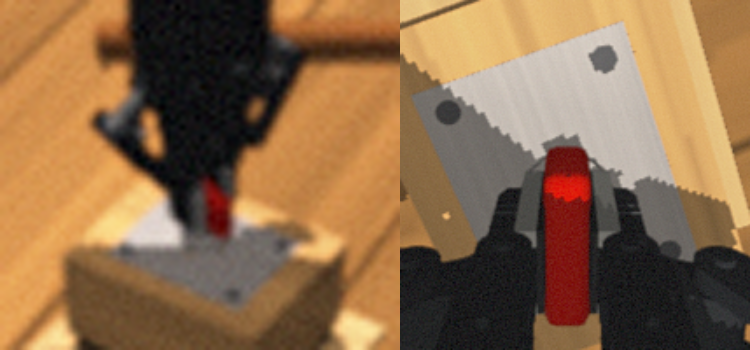

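>>> move_arm(grip=[0,0,0,0,0,0,0,0], translation=[[0.23,0.02,0],[0.23,0.02,0],[0.23,0.02,0],[0.23,0.02,0],[0.23,0.02,0],[0.23,0.02,0],[0.23,0.02,0],[0.23,0.02,0]], turn=[[3.5,0,-0.3],[3.5,0,-0.3],[3.5,0,0],[3.5,0,0],[3.5,0,0],[3.5,0,0],[3.5,0,0],[3.5,0,0]])

```text
time: 18.25
ee_pos: [0.5164, 0.168, 0.1053]
orientation: [0.731, 1.437, -0.729]
force: [-5.3, -1.9, 15.4]
finger_gap: 0.0108
```

```bash
python3 - <<'E'
from h import *
s=r.read_state();R=Ro.from_rotvec(s['orientation']).as_matrix();print('axis',s['ee_pos']+R@[0,0,.003])
goto([.516,.162,.1055],36);print(r.read_state()['wrist_torque'])
E
```

```text
axis [0.51814225 0.16557384 0.10535316]
t18.25 pos [0.5164 0.168  0.1053] yaw 36.3 q [ 16.9  22.5 105.2  -0.3  52.  -19.2] F [-5.3 -1.9 15.4] gap 0.0108
tool shift cm [-0.02 -0.38  0.46] turn [ 0.3  0.3 -0.2]
[-0.55654658  0.92275549  0.04071235]
```

>>> move_arm(grip=[0,0], translation=[[0.25,0.01,0],[0.25,0.01,0]], turn=[[1.5,0,0],[1.5,0,0]])

```text
time: 18.45
ee_pos: [0.5164, 0.168, 0.1045]
orientation: [0.772, 1.421, -0.77]
force: [-4.1, -2.6, 15.4]
finger_gap: 0.0106
```

>>> move_arm(grip=[0,0,0,0], translation=[[0.28,0.01,0],[0.28,0.01,0],[0.28,0.01,0],[0.28,0.01,0]], turn=[[2,0,0],[2,0,0],[2,0,0],[2,0,0]])

```text
time: 18.85
ee_pos: [0.5166, 0.1682, 0.1013]
orientation: [0.882, 1.373, -0.878]
force: [-3.5, -2.7, 12.9]
finger_gap: 0.0111
```

```bash
python3 - <<'E'
from h import *
goto([.516,.162,.1055],36);print(r.read_state()['wrist_torque'])
E
```

```text
t18.85 pos [0.5166 0.1682 0.1013] yaw 25.0 q [ 17.   22.7 105.5  -0.5  51.3  -7.7] F [-3.5 -2.7 12.9] gap 0.0111
tool shift cm [-0.42 -0.32  0.54] turn [-11.    0.5  -0.4]
[-0.43090251  0.7946786   0.00216516]
```

>>> move_arm(grip=[0,0,0,0], translation=[[0.35,0,0],[0.35,0,0],[0.33,0,0],[0.3,0,0]], turn=[[1,0.2,-0.2],[1,0.2,-0.2],[1,0,0],[1,0,0]])

```text
time: 19.25
ee_pos: [0.5172, 0.1681, 0.0972]
orientation: [0.936, 1.355, -0.933]
force: [-5.7, -2.9, 22.0]
finger_gap: 0.0114
```

```bash
python3 - <<'E'
from h import *
goto([.516,.162,.1055],36);print(r.read_state()['wrist_torque'])
E
```

```text
t19.25 pos [0.5172 0.1681 0.0972] yaw 21.0 q [ 16.9  23.1 105.5  -0.2  51.1  -4. ] F [-5.7 -2.9 22. ] gap 0.0114
tool shift cm [-0.83 -0.33  0.53] turn [-15.    0.2  -0.2]
[-0.53393611  1.25770633  0.05847892]
```

>>> move_arm(grip=[0,0,0,0,0,0,0,0], translation=[[0.25,0.02,0],[0.25,0.02,0],[0.25,0.02,0],[0.25,0.02,0],[0.25,0.02,0],[0.25,0.02,0],[0.25,0.02,0],[0.25,0.02,0]], turn=[[3,0.1,-0.1],[4,0.1,-0.1],[4,0,0],[4,0,0],[4,0,0],[4,0,0],[4,0,0],[4,0,0]])

```text
time: 20.05
ee_pos: [0.5189, 0.1683, 0.0977]
orientation: [1.351, 1.107, -1.342]
force: [-5.2, -2.1, 18.6]
finger_gap: 0.0111
```

```bash
python3 - <<'E'
from h import *
s=r.read_state();R=Ro.from_rotvec(s['orientation']).as_matrix();print('axis',s['ee_pos']+R@[0,0,.003])
goto([.516,.162,.1055],-65);print(r.read_state()['wrist_torque'])
E
```

```text
axis [0.51829383 0.16532799 0.09768066]
t20.05 pos [0.5189 0.1683 0.0977] yaw -10.9 q [ 16.9  23.2 105.4  -0.3  51.1  28. ] F [-5.2 -2.1 18.6] gap 0.0111
tool shift cm [-0.78 -0.16  0.67] turn [54.1 -0.2 -0.4]
[-0.52662512  1.02130573  0.03076778]
```

>>> move_arm(grip=[0,0,0,0,0,0,0,0,0], translation=[[0.25,0.02,0],[0.25,0.02,0],[0.25,0.02,0],[0.25,0.02,0],[0.25,0.02,0],[0.25,0.02,0],[0.25,0.02,0],[0.25,0.02,0],[0.25,0.02,0]], turn=[[4,-0.1,-0.2],[4,-0.1,-0.2],[4,0,0],[4,0,0],[4,0,0],[4,0,0],[4,0,0],[4,0,0],[4,0,0]])

```text
time: 20.95
ee_pos: [0.5206, 0.1674, 0.0977]
orientation: [1.798, 0.679, -1.787]
force: [-4.7, -2.6, 18.1]
finger_gap: 0.0112
```

```bash
python3 - <<'E'
from h import *
s=r.read_state();R=Ro.from_rotvec(s['orientation']).as_matrix();print('axis',s['ee_pos']+R@[0,0,.003])
goto([.516,.162,.1055],-65);print(r.read_state()['wrist_torque'])
E
```

```text
axis [0.5183902  0.16539799 0.09768406]
t20.95 pos [0.5206 0.1674 0.0977] yaw -48.1 q [ 16.9  23.3 105.2  -0.6  51.2  65.3] F [-4.7 -2.6 18.1] gap 0.0112
tool shift cm [-0.78  0.1   0.7 ] turn [16.9 -0.2 -0.5]
[-0.54127736  1.03082454  0.01377865]
```

>>> move_arm(grip=[0,0,0,0,0,0], translation=[[0.25,0.02,0],[0.25,0.02,0],[0.25,0.02,0],[0.25,0.02,0],[0.25,0.02,0],[0.25,0.02,0]], turn=[[3,-0.1,-0.2],[3,-0.1,-0.2],[3,0,0],[3,0,0],[3,0,0],[3,0,0]])

```text
time: 21.55
ee_pos: [0.5213, 0.1663, 0.0976]
orientation: [1.999, 0.409, -1.988]
force: [-4.7, -2.1, 18.7]
finger_gap: 0.0109
```

```bash
python3 - <<'E'
from h import *
goto([.516,.162,.1055],-70);print(r.read_state()['wrist_torque'])
E
```

```text
t21.55 pos [0.5213 0.1663 0.0976] yaw -66.5 q [ 16.7  23.3 105.1  -0.4  51.3  83.5] F [-4.7 -2.1 18.7] gap 0.0109
tool shift cm [-0.79  0.19  0.65] turn [ 3.5 -0.2 -0.4]
[-0.50588521  0.99993928  0.12095754]
```

>>> move_arm(grip=[0,0,0,0], translation=[[0.25,0.01,0],[0.25,0.01,0],[0.25,0.01,0],[0.25,0.01,0]], turn=[[2.5,0,-0.2],[2.5,0,0],[2.5,0,0],[2.5,0,0]])

```text
time: 21.95
ee_pos: [0.5214, 0.1655, 0.0976]
orientation: [2.104, 0.242, -2.086]
force: [-5.3, -1.7, 17.3]
finger_gap: 0.0107
```

```bash
python3 - <<'E'
from h import *
goto([.516,.162,.1055],-76.5);print(r.read_state()['wrist_torque'])
E
```

```text
t21.95 pos [0.5214 0.1655 0.0976] yaw -76.6 q [ 16.6  23.3 105.2  -0.4  51.1  93.4] F [-5.3 -1.7 17.3] gap 0.0107
tool shift cm [-0.79  0.22  0.6 ] turn [-0.1 -0.4 -0.3]
[-0.45135728  1.02506148  0.36435377]
```

>>> move_arm(grip=[0,0,0], translation=[[0.22,0,0],[0.22,0,0],[0.22,0,0]], turn=[[1.5,0,0],[1.5,0,0],[1.5,0,0]])

```text
time: 22.25
ee_pos: [0.5213, 0.1653, 0.0978]
orientation: [2.148, 0.163, -2.124]
force: [-3.7, -3.1, 16.2]
finger_gap: 0.011
```

```bash
python3 - <<'E'
from h import *
goto([.516,.162,.1055],-76.5);print(r.read_state()['wrist_torque'])
E
```

```text
t22.25 pos [0.5213 0.1653 0.0978] yaw -80.9 q [ 16.7  23.2 105.3  -0.6  51.   98. ] F [-3.7 -3.1 16.2] gap 0.011
tool shift cm [-0.77  0.25  0.57] turn [-4.4 -0.6 -0.4]
[-0.36871849  0.90371098  0.46573413]
```

>>> move_arm(grip=[0,0,0], translation=[[0.1,0,0],[0,0,0],[0,0,0]], turn=[[0,0,0],[0,0,0],[0,0,0]])

```text
time: 22.55
ee_pos: [0.5211, 0.1653, 0.0999]
orientation: [2.145, 0.166, -2.119]
force: [-0.6, -1.5, 0.3]
finger_gap: 0.011
```

```bash
python3 - <<'E'
from h import *
goto([.516,.162,.1055],-76.5);print(r.read_state()['wrist_torque'])
E
```

```text
t22.55 pos [0.5211 0.1653 0.0999] yaw -80.6 q [ 16.7  23.  105.2  -0.8  51.2  97.8] F [-0.6 -1.5  0.3] gap 0.011
tool shift cm [-0.57  0.24  0.55] turn [-4.1 -0.6 -0.6]
[-0.11388703  0.15389219  0.33547208]
```

>>> move_arm(grip=[4,4,4,4,4,4,4,4,4], translation=[[0,0,0],[0,0,0],[0,0,0],[0,0,0],[-1,0,0],[-2,0,0],[-3,0,0],[-3,0,0],[0,0,0]], turn=[[0,0,0],[0,0,0],[0,0,0],[0,0,0],[0,0,0],[0,0,0],[0,0,0],[0,0,0],[0,0,0]])

```text
time: 23.45
ee_pos: [0.5203, 0.1667, 0.1932]
orientation: [2.145, 0.165, -2.122]
force: [0.7, 0.4, -0.2]
finger_gap: 0.0399
```

```bash
python3 - <<'E'
from h import *
goto([.516,.162,.1055],-76.5)
s,iw,d=shot('wrist','w20');s2,im,_=shot('scene','s20')
i=iw.astype(int);m=(i[...,0]>75)&(i[...,1]<60)&(i[...,2]<60);v,u=np.nonzero(m);P=world('wrist',u,v,d[v,u],s)
k=(abs(P[:,0]-.52)<.04)&(abs(P[:,1]-.165)<.04);P=P[k];print(len(P),np.median(P,0),P[:,2].max())
T=P[P[:,2]>np.median(P[:,2])-.003];A=np.c_[T[:,:2]-T[:,:2].mean(0),np.ones(len(T))];print('top plane slope',np.linalg.lstsq(A,T[:,2],rcond=None)[0],T.mean(0))
cv2.imwrite('pics/z20.png',np.hstack([cv2.resize(im[115:185,245:325,::-1],None,fx=5,fy=5,interpolation=2),cv2.resize(iw[150:350,180:380,::-1],(350,350))]))
E
```

```text
t23.45 pos [0.5203 0.1667 0.1932] yaw -80.7 q [16.9 17.6 98.2 -0.6 63.7 97.9] F [ 0.7  0.4 -0.2] gap 0.0399
tool shift cm [8.76 0.33 0.59] turn [-4.2 -0.6 -0.5]
921 [0.52287054 0.16470961 0.11687068] 0.27382243672263734
top plane slope [ 1.00042368 -2.02970336  0.12381521] [0.52031752 0.16373891 0.12381521]
```

View pics/z20.png

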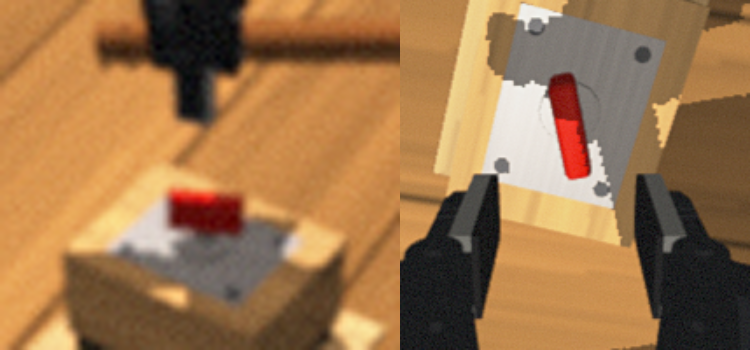

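```bash
cat > m.py <<'E'
from h import *
import sys
s,iw,d=shot('wrist',sys.argv[1]);i=iw.astype(int);m=(i[...,0]>75)&(i[...,1]<60)&(i[...,2]<60);v,u=np.nonzero(m);P=world('wrist',u,v,d[v,u],s)
k=(abs(P[:,0]-.52)<.04)&(abs(P[:,1]-.165)<.04)&(abs(P[:,2]-np.median(P[:,2]))<.004);P=P[k];u=u[k];v=v[k]
c=P.mean(0);A=np.c_[P[:,:2]-c[:2],np.ones(len(P))];print(s['time'],len(P),'top',np.median(P,0).round(4),'slopes',np.linalg.lstsq(A,P[:,2],rcond=None)[0].round(3))
w,V=np.linalg.eigh(np.cov((P-c)[:,:2].T));print('bar yaw',np.degrees(np.arctan2(V[1,1],V[0,1])),'rect',cv2.minAreaRect(P[:,:2].astype(np.float32)))
for uv in((200,280),(300,205),(280,270)): print('plate',world('wrist',float(uv[0]),float(uv[1]),d[uv[1],uv[0]],s).round(4))
E
python3 m.py w21; python3 m.py w22
```

```text
23.55 848 top [0.5205 0.1644 0.117 ] slopes [-0.022  0.002  0.117]
bar yaw -160.274531383644 rect ((0.5185838937759399, 0.16397210955619812), (0.042936161160469055, 0.011629641056060791), 20.385421752929688)
plate [0.5196 0.1985 0.2086]
plate [0.5255 0.145  0.0825]
plate [0.4632 0.1515 0.0815]
23.6 862 top [0.5208 0.1645 0.1169] slopes [-0.023  0.009  0.117]
bar yaw -160.33912564950228 rect ((0.518736720085144, 0.16415666043758392), (0.042574264109134674, 0.011818104423582554), 20.39219856262207)
plate [0.5183 0.1985 0.2063]
plate [0.5247 0.1447 0.0814]
plate [0.4628 0.1513 0.0814]
```

View pics/w21.png

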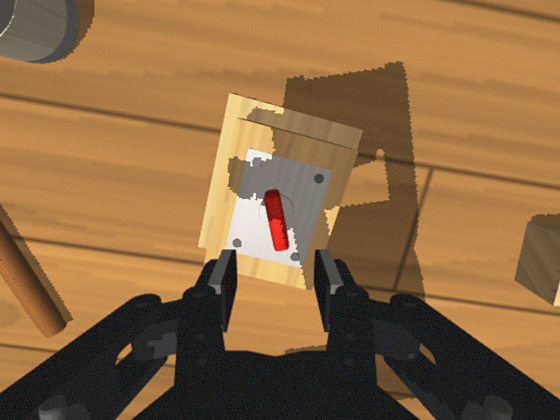

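>>> move_arm(grip=[4,4,4,4,4,4,4,4], translation=[[-2,0,0],[-2,0,0],[0,0,0],[0,0,0],[0,0,0],[0,0,0],[0,0,0],[0,0,0]], turn=[[0,0,0],[0,0,0],[0,0,0],[0,0,0],[0,0,0],[0,0,0],[0,0,0],[0,0,0]])

```text
time: 24.45
ee_pos: [0.5123, 0.1646, 0.2179]
orientation: [2.108, 0.158, -2.153]
force: [-0.3, -0.3, -0.1]
finger_gap: 0.0401
```

```bash
python3 m.py w23; python3 - <<'E'
from h import *
print(r.read_state()['force'],np.abs(r.read_state()['joint_vel']).max());print(r.job_done())
E
```

```text
24.45 676 top [0.5205 0.1645 0.1169] slopes [-0.013 -0.012  0.117]
bar yaw -160.17723096580883 rect ((0.5186351537704468, 0.1640147715806961), (0.04248958081007004, 0.011566893197596073), 20.650650024414062)
plate [0.5137 0.1973 0.236 ]
plate [0.5087 0.1385 0.0819]
plate [0.3937 0.1358 0.0009]
[0.08089691 0.01124719 0.36818186] 0.004054989377952656
the job is handed in; nothing more can be done
None
```

I took the screw from the rack, stood it in the pilot hole and drove it until it was tight. I then let go and handed the job in at about 24.5 s; the hand-in reports no verdict.

**Setting and driving:**
- The first release in the hole let the screw lean about 7°, so I regripped it square and stood it upright again.
- I spun it clockwise at about 15–20 N. It bit after roughly 120° and sank about 8 mm.
- The highest force I read was 22 N, though I only read it between moves. That would squash the pad about 2.8 mm, against the 4.5 mm limit.
- It tightened about 90° further on, with torque rising past 0.2 N m to 0.47 N m.

**Last checks:**
- **Height:** the top of the head is at 0.117 m and the plate measures about 0.0815 m. That puts the collar flush to within about 1 mm.
- **Upright:** the head's top face slopes by 0.02 rad or less.
- **Stability:** height and yaw did not change over the second after I let go. The gripper was clear and the force about zero.

**What disagreed:**
- **Bar yaw:** the bar sits about 11° behind where the gripper stopped. It most likely slipped in the grip over the last few degrees against the tight thread, but it stayed down with nothing pressing on it.
- **Hole position:** the camera estimates differed by 2–4 mm from the axis the screw actually turned about. I went by that turning axis.
- **Other objects:** I did not measure the pins or the tools on the bench again at the end. No force reading suggested I touched them.

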